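# Close the double-lidded treat tin and take off its outer lid alone

## Task

The cat's treat tin stands open with its two lids beside it, the birch outer lid still sitting on the steel inner lid. Carry the two lids over together as they are, lower them gently onto the tin until the inner lid is fully home in its mouth, and let go; then lift the outer lid off alone, leaving the inner lid seated and undisturbed and the tin where it stands. Finish still holding the outer lid upright in the gripper, a hand's breadth (about 10 cm) above where it sat, ready to be washed, and leave the other things on the ledge alone.

Things in the scene. Friction and masses are not known exactly. Their poses are not given: they have to be found in the camera images.
- treat_tin: Teal straight round canister, loose, standing upright on the ledge (sizes here in mm): outside diameter 58, height 100, wall 3.5, round mouth of inside diameter 51 and about 94 deep, 0.25 to 0.45 kg. Origin: centre of its underside, z up its axis.
- tin_mouth (a point): Centre of the tin's mouth, level with its rim, 100 mm above the tin's origin, z up.
- inner_lid: Steel inner lid, loose, round, upright, 0.09 kg (sizes in mm). From below: plug 14 high, 47 wide (lowest 5 tapers to 42; 2 clearance all round in the mouth); rim 12 high, 60 wide; boss 8 high, 47 wide, hidden inside the outer lid. Gripped by the rim and lifted, it brings the outer lid along. Home: its rim rests on the tin's, its origin 86 above the tin's. Origin: centre of plug's underside, z up.
- inner_rim (a point): Centre of the inner lid's rim at mid height (20 mm above the inner lid's origin), z up.
- outer_lid: Birch outer lid, loose, 0.04 to 0.08 kg (sizes in mm): round cap 55 wide, 14 high, open below, set over the inner lid's boss and resting on its rim, 1.5 play all round (no catch, no friction fit). On top a round knob 24 wide, 13 high. Origin: centre of its underside, 26 above the inner lid's origin while nested; knob top 27 above this origin. z up.
- knob (a point): Centre of the outer lid's knob, 21 mm above the outer lid's origin, 7 mm above the flat top of the cap; z up.
- cat_dish: White ceramic cat dish with a blue band, 124 mm in diameter, 36 mm high, loose; leave it alone. Origin: centre of its underside.
- tealight_holder: Glass tealight holder, 66 mm in diameter, 55 mm high, loose; leave it alone. Origin: centre of its underside.
- whistle: Lime plastic whistle lying on its side, about 54 mm long and 18 mm high, loose; leave it alone. Origin: underside of its round chamber.
- chime: Chrome domed doorbell chime body on a black round base, 104 mm in diameter, 46 mm high, loose; leave it alone. Origin: centre of its underside.
Mind the look-alikes: they are no part of the job. What is shaped like the outer_lid but pink is not meant.

How it is judged (in metres and radians):
On the way, in this order (a step that is already met when the one before it is completed fails the run):
1. the two lids are lifted off the ledge together, still nested (height (world z) of inner_lid above 0.04 m and z of outer_lid in the frame of inner_lid between 0.022 and 0.03 m and distance between outer_lid and inner_lid below 0.031 m), for 0.1 s.
2. the nested lids sit on the tin, the inner lid fully home in the mouth, let go of (z of inner_lid in the frame of treat_tin between 0.08 and 0.0885 m and horizontal distance between inner_lid and treat_tin below 0.004 m and angle between the z axis of inner_lid and the z axis of treat_tin, either way round below 0.06 rad and z of outer_lid in the frame of inner_lid between 0.022 and 0.03 m and distance between outer_lid and inner_lid below 0.031 m and contact force between the fingers and inner_lid below 0.1 N and contact force between the fingers and outer_lid below 0.1 N), for 0.2 s.
3. the outer lid comes up alone, the inner lid stays home (z of inner_lid in the frame of treat_tin between 0.08 and 0.0885 m and horizontal distance between inner_lid and treat_tin below 0.004 m and angle between the z axis of inner_lid and the z axis of treat_tin, either way round below 0.06 rad and z of outer_lid in the frame of inner_lid above 0.045 m and contact force between the fingers and outer_lid above 0.3 N), for 0.1 s.
At the end, for the whole second after the job is handed in: Outer lid held still by the fingers, upright within 20 deg, 60 mm or more above where it sat, touching no tin or inner lid; inner lid home in the mouth (2.5 mm high, 4 mm off, 3.4 deg), untouched; tin upright within 30 mm of its start; dish, tealight holder, whistle, chime within 30 mm of theirs (z of inner_lid in the frame of treat_tin between 0.08 and 0.0885 m and horizontal distance between inner_lid and treat_tin below 0.004 m and angle between the z axis of inner_lid and the z axis of treat_tin, either way round below 0.06 rad and z of outer_lid in the frame of treat_tin above 0.172 m and angle between outer_lid's own z axis and vertical below 0.35 rad and contact force between the fingers and outer_lid above 0.3 N and contact force between each of inner_lid, treat_tin and outer_lid below 0.05 N and contact force between the arm and inner_lid below 0.1 N and contact force between the arm and treat_tin below 0.1 N and linear speed of outer_lid below 0.05 m/s and angle between treat_tin's own z axis and vertical below 0.05 rad and height (world z) of treat_tin below 0.004 m and distance of each of treat_tin, cat_dish, tealight_holder, whistle, chime from where it was at the start of the episode below 0.03 m and linear speed of each of treat_tin, inner_lid below 0.02 m/s); the arm keeps its last pose, push and grip.
It fails at once if the outer lid is parted from the inner lid while the inner lid is not home in the tin's mouth (distance between outer_lid and inner_lid above 0.038 m and not (z of inner_lid in the frame of treat_tin between 0.08 and 0.091 m and horizontal distance between inner_lid and treat_tin below 0.006 m and angle between the z axis of inner_lid and the z axis of treat_tin, either way round below 0.1 rad)).
It fails at once if the lids are dropped (inner lid falling free, faster than about 8 mm of fall) (linear speed of inner_lid above 0.4 m/s and contact force between the fingers and inner_lid below 0.05 N).
It fails at once if the lids are rammed onto the tin (contact force between inner_lid and treat_tin above 40 N).
It fails at once if the tin is knocked over or shoved away (angle between treat_tin's own z axis and vertical above 0.3 rad or distance of treat_tin from where it was at the start of the episode above 0.05 m).
It fails at once if the cat dish, tealight holder, whistle or chime is disturbed (distance of any of cat_dish, tealight_holder, whistle, chime from where it was at the start of the episode above 0.03 m).
It also fails if it takes over 48 s, if anything falls off the work surface, if the arm or the gripper's body presses on something with over 40 N, if the wrist force passes 120 N, or if a joint passes its speed limit or range.

## Robot

A 7-joint arm with a two-finger parallel gripper is mounted at the origin on the work surface. World frame = base frame: x ahead of the robot, y to its left, z up, the work surface at z = 0. Lengths are in mm, angles in rad, forces in N, time in s.
With the tool pointing down it reaches from about 375 to 925 mm from the base axis. Payload 3.1 kg.
Tool frame: the origin (TCP) lies between the finger pads; the fingertips stand ctrl.nose_length ahead of it and the grasp point (between the pads) lies 11 mm behind it (ctrl.nose_length is the distance from the TCP to the fingertips, in mm); z points along the fingers, x is the direction in which the jaws open and shut, and the axes are right-handed (so a half turn about z gives the same grasp; the last joint's range is limited). The gripper opens to 85 mm and grips with 20 to 120 N. Pads are 22 mm wide; open, the fingers measure 114 mm over their backs; the gripper's body (76 mm by 85 mm) begins 54 mm behind the grasp point. The pads swing forward as they close: fully open they stand 13 mm farther back than shut.
Start: joints at [-1.298, 0.383, 0.044, 1.598, -0.018, 1.161, -0.05], TCP at [235.513, 605.836, 239.269] pointing down, gripper open.
Joint ranges: [-2.61, 2.61], [-0.41, 2.15], [-1.48, 1.57], [0, 2.5], [-1.57, 4.71], [0.05, 1.97], [-2.85, 2.85]. Speed limits (rad/s): [2.79, 2.79, 3.14, 3.14, 3.14, 3.14, 3.14].

## Interface

Orientations are given as a rotation vector (axis times angle).
In Python, from plant import ctrl gives the robot as it stands.
- The arm moves only by the tool carry_out, never from a script. Its argument "deltas" is a list of rows, each a list of 7 numbers: the turn, a rotation vector about the tool's x, y, z in rad, then the shift along the tool's x, y, z in mm, then the closure in counts, from 0 (fully open) to 255 (shut). A call has 1 to 12 rows; each row shifts and turns the commanded pose from where the row before left it, along the tool's axes as they then stand; what a row does not reach is not made up. A row lasts 1/12 s, in which the tool goes at most 41.7 mm and 7.16 degrees, less where a joint would pass 70% of its speed; a pose out of reach is approached as far as the arm can. A call is refused whole if a number of a shift passes 41.7 or a number of a turn 0.125, either way. A call with a gripper value outside its range is refused whole. The fingers move at their own pace and stop on an object; the grip force is fixed at half the most. Time passes only in rows, so rows that do not move let the fingers close. It gives the time, the measured TCP pose, the force and the opening at its end, in the units of the state.
- ctrl.observe(): the state, without advancing time (a new reading comes with each control period).
- ctrl.camera(name): name is "scene" or "side" or "wrist"; returns a dict with "pixels" (400x640x3 uint8, red, green, blue), "fx", "fy", "cx", "cy" (pixels), "distortion" ([k1, k2, p1, p2, k3] as OpenCV has them; the pictures are not rectified), "world_from_camera" (4x4, takes a point from camera to world coordinates); the wrist camera has in their place "mount" (4x4, takes a point from camera to tool coordinates, whose origin is the TCP and whose axes are the tool frame's). Camera axes: x right, y down, z forward; pixel columns grow to the right and rows downward; lengths in mm; the calibration is good to about 2 mm. A picture is of the moment at which its call begins: read the wrist's pose just before it. There is no depth.
- ctrl.sign_off(): hands the job in, once; it reports no verdict.
The state is a dict: "clock": time; "joint_pos": joint angles; "joint_vel": joint speeds; "effort": joint torques, N m; "tcp_pos": TCP position; "eef_rot": TCP orientation; "ft_force": force on the tool from outside, world axes, zero at the start; "moment": the same for the moment, N m; "gripper_width": opening from 0.0 (shut) to 1.0 (fully open).
Only numpy, scipy, OpenCV 4.12 (cv2) and the standard library are available. Lean on these libraries where they do the work, as an engineer would, in place of code of your own. Each camera call takes 0.05 s, during which the arm holds its last target.

## Working session

There is one attempt and no reset: what is moved stays moved. The work goes in short steps, Python scripts to look and compute and a tool call to move; the robot and the scene stay as the last step left them, time stands still between calls to the robot, and variables do not carry over. Pictures are saved under pics/ and viewed, and the job is handed in when it is done.

Besides the shell and the picture viewer there is one more tool, called by a JSON object that holds its "fn" and its "kwargs", one argument or row to a line. carry_out: Moves the arm, as the interface text tells. Its arguments: {"type":"object","properties":{"deltas":{"type":"array","items":{"type":"array","items":{"type":"number"}}}},"required":["deltas"]}

```bash
ls; mkdir -p pics; python3 - <<'E'
from plant import ctrl
import cv2, numpy as np
print(ctrl.nose_length)
s=ctrl.observe(); print(s)
for n in ["scene","side","wrist"]:
    c=ctrl.camera(n); cv2.imwrite(f"pics/{n}0.png",c["pixels"][:,:,::-1])
    np.save(f"pics/{n}0.npy",{k:v for k,v in c.items()},allow_pickle=True)
    print(n,{k:v for k,v in c.items() if k!="pixels"})
E
```

```text
pics
8.0
{'clock': 0.0, 'joint_pos': array([-1.29779119,  0.38382917,  0.0437981 ,  1.59961226, -0.01790506,
        1.16120517, -0.04990209]), 'joint_vel': array([-1.48937166e-05, -2.50080336e-04,  3.34781887e-05,  3.11558655e-04,
       -2.85669249e-04,  1.03120247e-03,  2.32307052e-04]), 'effort': array([-3.63760928e-04, -4.33475947e+01,  1.02408350e+00, -2.49510133e+01,
        1.04503185e-02,  1.14147586e-02, -4.76886541e-06]), 'tcp_pos': array([235.17974511, 604.95088215, 237.87260634]), 'eef_rot': array([ 2.59145438,  1.77309856, -0.00333506]), 'ft_force': array([ 0.69578495,  0.57318869, -0.34147457]), 'moment': array([-0.00122014,  0.00589493,  0.04608474]), 'gripper_width': 0.9986826044425803}
scene {'fx': 451.2402770273998, 'fy': 451.2402770273998, 'cx': 321.38089040758183, 'cy': 201.15019671302693, 'distortion': array([-0.032833,  0.      ,  0.      ,  0.      ,  0.      ]), 'world_from_camera': array([[-3.90850979e-02,  6.11713228e-01, -7.90113462e-01,
         1.24248788e+03],
       [ 9.99047691e-01,  8.57697088e-03, -4.27802232e-02,
         3.59094936e+01],
       [-
[... 564 characters left out ...]
02, -7.90903035e-01, -6.11825221e-01,
         5.66303635e+02],
       [ 0.00000000e+00,  0.00000000e+00,  0.00000000e+00,
         1.00000000e+00]])}
wrist {'fx': 349.22032192367124, 'fy': 349.22032192367124, 'cx': 318.60325517831353, 'cy': 194.79843305982843, 'distortion': array([-0.06530414,  0.        ,  0.        ,  0.        ,  0.        ]), 'mount': array([[ 9.99999948e-01,  2.94173938e-04,  1.35171694e-04,
         4.59922082e-01],
       [-3.19395811e-04,  9.64657273e-01,  2.63507576e-01,
        -6.55997713e+01],
       [-5.28772962e-05, -2.63507606e-01,  9.64657317e-01,
        -1.34290804e+02],
       [ 0.00000000e+00,  0.00000000e+00,  0.00000000e+00,
         1.00000000e+00]])}
```

View pics/scene0.png

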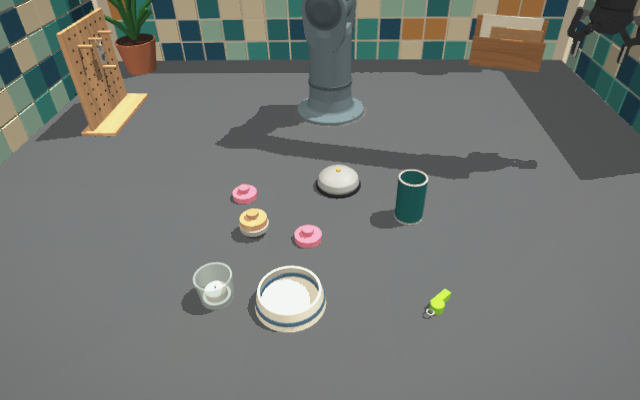

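View pics/side0.png

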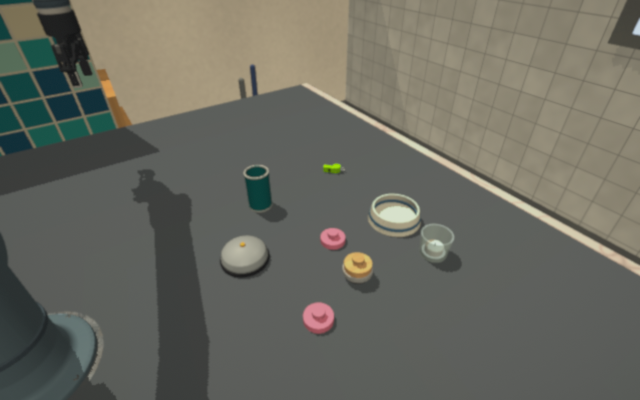

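View pics/wrist0.png

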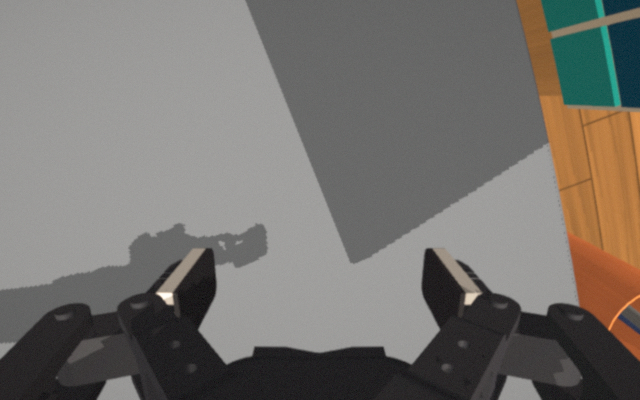

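The task's lid is the birch one on the white/steel rim: scene (254,222), side (358,266). The look-alikes are pink, at scene (245,193) and (308,236). The tin is at scene (411,197). I'll enlarge these areas to confirm.

```bash
cat > h.py <<'E'
import numpy as np, cv2
from scipy.spatial.transform import Rotation as R
def load(f): return np.load(f,allow_pickle=True).item()
def K(c): return np.array([[c["fx"],0,c["cx"]],[0,c["fy"],c["cy"]],[0,0,1.]])
def w2c(c,pose=None):
    T=c["world_from_camera"] if "world_from_camera" in c else pose@c["mount"]
    return np.linalg.inv(T)
def pose(s):
    T=np.eye(4); T[:3,:3]=R.from_rotvec(s["eef_rot"]).as_matrix(); T[:3,3]=s["tcp_pos"]; return T
def proj(c,P,ps=None):
    M=w2c(c,ps); r,_=cv2.Rodrigues(M[:3,:3])
    return cv2.projectPoints(np.asarray(P,float).reshape(-1,3),r,M[:3,3],K(c),c["distortion"])[0].reshape(-1,2)
def ray(c,uv,ps=None):
    T=np.linalg.inv(w2c(c,ps)); n=cv2.undistortPoints(np.asarray(uv,float).reshape(-1,1,2),K(c),c["distortion"]).reshape(-1,2)
    d=np.c_[n,np.ones(len(n))]@T[:3,:3].T
    return T[:3,3],d/np.linalg.norm(d,axis=1)[:,None]
def atz(c,uv,z,ps=None):
    o,d=ray(c,uv,ps); return o+d*((z-o[2])/d[:,2])[:,None]
def circ(x,y,z,r,n=72):
    a=np.linspace(0,2*np.pi,n,endpoint=False); return np.c_[x+r*np.cos(a),y+r*np.sin(a),0*a+z]
def crop(im,x0,y0,x1,y1,k,f):
    cv2.imwrite(f,cv2.resize(im[y0:y1,x0:x1,::-1],None,fx=k,fy=k,interpolation=cv2.INTER_CUBIC))
def draw(im,pts,col=(255,0,0)):
    for p in pts: cv2.circle(im,tuple(int(round(q)) for q in p),0,col,-1)
E
python3 - <<'E'
from h import *
c=load("pics/scene0.npy"); d=load("pics/side0.npy")
crop(c["pixels"],225,175,325,250,8,"pics/c1.png")
crop(c["pixels"],385,160,435,230,8,"pics/c2.png")
crop(d["pixels"],300,220,390,340,5,"pics/c3.png")
crop(d["pixels"],235,155,285,225,8,"pics/c4.png")
for n,uv in [("birch",[254,222]),("p1",[245,193]),("p2",[308,236]),("tin",[411,197]),("chime",[338,180]),("glass",[214,287]),("dish",[290,300])]:
    print(n,atz(c,[uv],20).round())
for n,uv in [("birch",[358,266]),("p1",[319,318]),("p2",[332,238]),("tin",[259,188])]:
    print(n,atz(d,[uv],20).round())
E
```

```text
birch [[ 549. -140.   20.]]
p1 [[ 450. -176.   20.]]
p2 [[589. -27.  20.]]
tin [[460. 188.  20.]]
chime [[398.  29.  20.]]
glass [[ 724. -183.   20.]]
dish [[749. -48.  20.]]
birch [[ 563. -135.   20.]]
p1 [[ 433. -192.   20.]]
p2 [[567. -40.  20.]]
tin [[518. 217.  20.]]
```

View pics/c1.png

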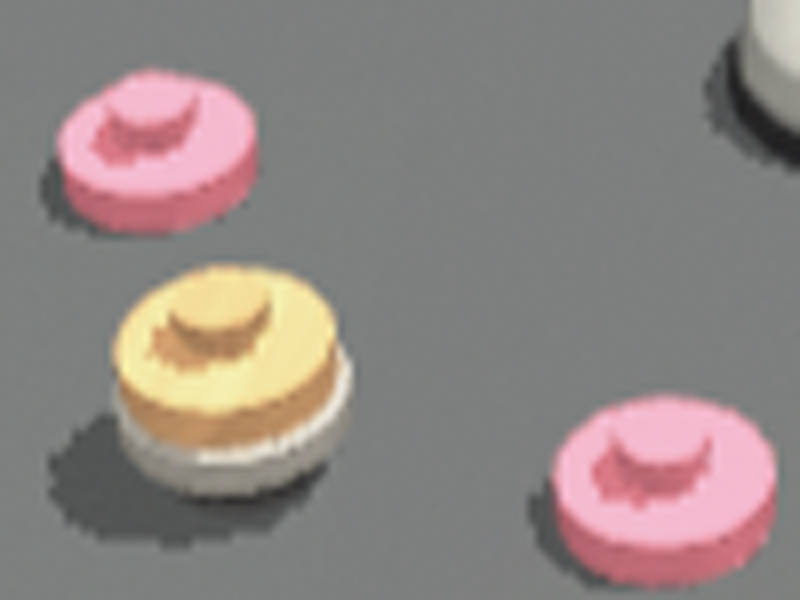

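View pics/c2.png

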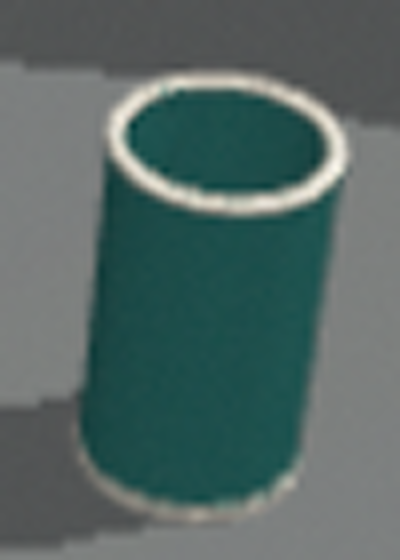

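View pics/c3.png

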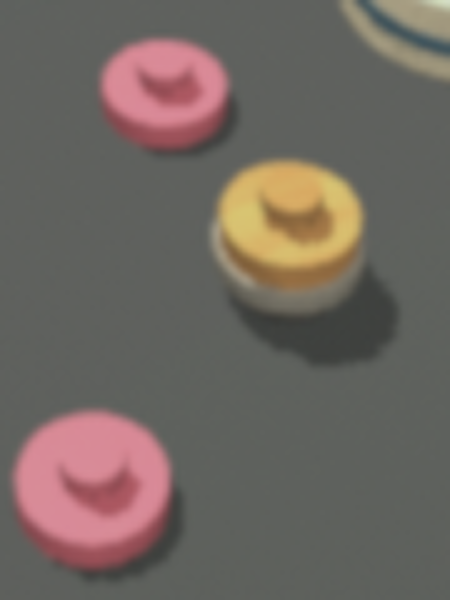

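View pics/c4.png

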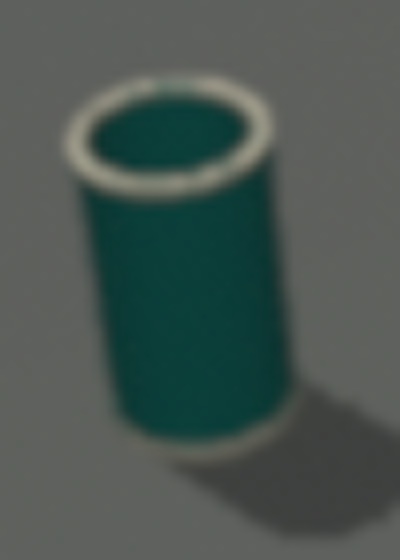

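Confirmed: birch cap on a light rim at scene (254,222), pink caps either side of it. Now measuring the mouth centre and knob-top centre in both views.

```bash
python3 - <<'E'
from h import *
c=load("pics/scene0.npy"); d=load("pics/side0.npy")
for n,a,b,z in [("tin",[413.4,177.8],[256.3,171.8],100),("knobtop",[252.25,212.2],[358.4,257.6],53)]:
    print(n,atz(c,[a],z).round(1),atz(d,[b],z).round(1))
    o1,d1=ray(c,[a]);o2,d2=ray(d,[b])
    A=np.c_[d1[0],-d2[0]]; t=np.linalg.lstsq(A,o2-o1,rcond=None)[0]; p1=o1+t[0]*d1[0];p2=o2+t[1]*d2[0]; print(" tri",((p1+p2)/2).round(1),np.linalg.norm(p1-p2).round(2))
# pink cap tops at z=27 knob top
for n,a,b in [("p1",[225+152/8,175+105/8],[300+97/5,220+465/5]),("p2",[225+660/8,175+440/8],[300+165/5,220+70/5])]:
    print(n,atz(c,[a],26).round(),atz(d,[b],26).round())
E
```

```text
tin [[502.7 179.3 100. ]] [[499.2 172.6 100. ]]
 tri [500.8 178.9  97.3] 2.84
knobtop [[ 557.6 -138.4   53. ]] [[ 557.  -140.9   53. ]]
 tri [ 557.3 -139.3   52.2] 1.78
p1 [[ 440. -179.   26.]] [[ 437. -187.   26.]]
p2 [[578. -29.  26.]] [[572. -36.  26.]]
```

{"fn": "carry_out", "kwargs": {
  "deltas": [
    [0,0,0.12,0,0,0,0],
    [0,0,0.12,0,0,0,0],
    [0,0,0.12,0,0,0,0],
    [0,0,0.12,0,0,0,0],
    [0,0,0.12,0,0,0,0],
    [0,0,0.12,0,0,0,0],
    [0,0,0.12,0,0,0,0],
    [0,0,0.12,0,0,0,0],
    [0,0,0.12,0,0,0,0],
    [0,0,0.12,0,0,0,0],
    [0,0,0,0,0,0,0]
  ]
}}

```text
clock: 1.07
tcp_pos: [235.3, 605.5, 238.7]
eef_rot: [3.141, -0.003, -0.0]
ft_force: [0.2, 0.1, -0.5]
gripper_width: 0.998
```

{"fn": "carry_out", "kwargs": {
  "deltas": [
    [0,0,0,19,30.6,0,0],
    [0,0,0,19,30.6,0,0],
    [0,0,0,19,30.6,0,0],
    [0,0,0,19,30.6,0,0],
    [0,0,0,19,30.6,0,0],
    [0,0,0,19,30.6,0,0],
    [0,0,0,19,30.6,0,0],
    [0,0,0,19,30.6,0,0],
    [0,0,0,19,30.6,0,0],
    [0,0,0,19,30.6,0,0],
    [0,0,0,19,30.6,0,0],
    [0,0,0,19,30.6,0,0]
  ]
}}

```text
clock: 2.07
tcp_pos: [464.0, 236.9, 239.3]
eef_rot: [-3.141, -0.006, -0.0]
ft_force: [0.0, 0.3, -0.6]
gripper_width: 0.998
```

{"fn": "carry_out", "kwargs": {
  "deltas": [
    [0,0,0,19,30.6,0,0],
    [0,0,0,19,30.6,0,0],
    [0,0,0,0,0,0,0],
    [0,0,0,0,0,0,0],
    [0,0,0,0,0,0,0]
  ]
}}

```text
clock: 2.48
tcp_pos: [501.2, 177.7, 239.1]
eef_rot: [-3.141, -0.002, 0.001]
ft_force: [-0.3, -0.3, 0.5]
gripper_width: 1.001
```

```bash
python3 - <<'E'
from plant import ctrl
from h import *
s=ctrl.observe(); print(s["clock"],s["tcp_pos"],s["joint_pos"]); print(pose(s)[:3,:3].round(4)); print(s["ft_force"])
c=ctrl.camera("wrist"); c["s"]=s; np.save("pics/w1.npy",c); cv2.imwrite("pics/w1.png",c["pixels"][:,:,::-1])
E
```

```text
2.4833 [501.20939574 177.65997812 239.07299605] [-0.91013694  0.16900842  0.54608321  1.90351532 -0.09911222  1.09580121
 -0.32349819]
[[ 1.0e+00  1.4e-03 -7.0e-04]
 [ 1.4e-03 -1.0e+00  4.0e-04]
 [-7.0e-04 -4.0e-04 -1.0e+00]]
[-0.3128508  -0.28569177  0.47761761]
```

View pics/w1.png

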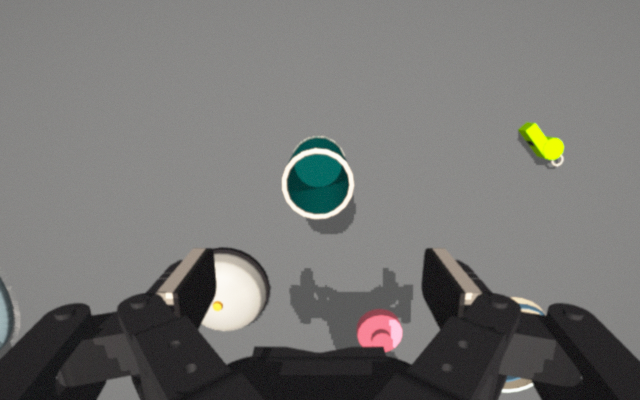

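The wrist view shows the tin's white rim ring centred near (318,183), with chime, pink lid and whistle around it. I'll fit the ring.

```bash
python3 - <<'E'
from h import *
c=load("pics/w1.npy"); im=c["pixels"][130:230,270:365].astype(int)
m=((im.min(2)>170)).astype(np.uint8)
cs,_=cv2.findContours(m,cv2.RETR_EXTERNAL,cv2.CHAIN_APPROX_NONE); k=max(cs,key=len)
e=cv2.fitEllipse(k); print(e[0][0]+270,e[0][1]+130,e[1])
P=pose(c["s"])
pts=k.reshape(-1,2)+[270,130]
X=atz(c,pts.astype(float),100,P); A=np.c_[2*X[:,:2],np.ones(len(X))]; q=np.linalg.lstsq(A,(X[:,:2]**2).sum(1),rcond=None)[0]
print("circle at z100",q[:2].round(2),"r",np.sqrt(q[2]+q[:2]@q[:2]).round(2))
E
```

```text
317.3384895324707 183.3874969482422 (69.75772857666016, 71.54305267333984)
circle at z100 [501.22 178.48] r 28.83
```

{"fn": "carry_out", "kwargs": {
  "deltas": [
    [0,0,0,5.6,31.8,0,0],
    [0,0,0,5.6,31.8,0,0],
    [0,0,0,5.6,31.8,9,0],
    [0,0,0,5.6,31.8,9,0],
    [0,0,0,5.6,31.8,9,0],
    [0,0,0,5.6,31.8,9,0],
    [0,0,0,5.6,31.8,9,0],
    [0,0,0,5.6,31.8,9,0],
    [0,0,0,5.6,31.8,10,0],
    [0,0,0,5.6,31.8,10,0],
    [0,0,0,0,0,0,0],
    [0,0,0,0,0,0,0]
  ]
}}

```text
clock: 3.53
tcp_pos: [556.9, -141.3, 164.3]
eef_rot: [3.141, -0.002, -0.003]
ft_force: [0.3, 0.8, -0.2]
gripper_width: 1.001
```

{"fn": "carry_out", "kwargs": {
  "deltas": [
    [0,0,0,0,0,0,0],
    [0,0,0,0,0,0,0]
  ]
}}

```text
clock: 3.7
tcp_pos: [558.2, -137.4, 165.2]
eef_rot: [-3.14, -0.008, -0.0]
ft_force: [-0.0, -0.1, 0.7]
gripper_width: 1.002
```

```bash
python3 - <<'E'
from plant import ctrl
from h import *
s=ctrl.observe(); print(s["clock"],s["tcp_pos"],s["joint_pos"]); print(pose(s)[:3,:3].round(4)); print(s["ft_force"])
c=ctrl.camera("wrist"); c["s"]=s; np.save("pics/w2.npy",c); cv2.imwrite("pics/w2.png",c["pixels"][:,:,::-1])
crop(c["pixels"],260,120,380,240,5,"pics/w2c.png")
E
```

```text
3.7 [ 558.20334717 -137.36631446  165.20338315] [-0.39611683  0.38163475  0.68541268  1.87547135 -0.28879186  0.98495448
  0.42092082]
[[ 1.      0.005   0.    ]
 [ 0.005  -1.      0.0016]
 [ 0.     -0.0016 -1.    ]]
[-0.01663288 -0.08549452  0.72162265]
```

View pics/w2.png

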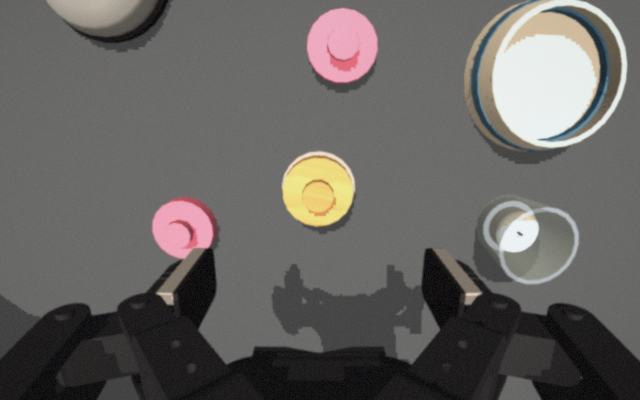

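View pics/w2c.png

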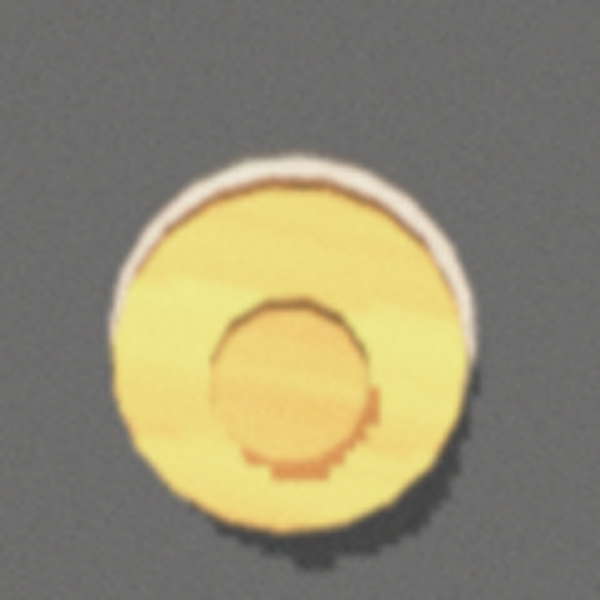

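The crop shows the birch cap with the white rim crescent above it; knob centre near (318,196). I'll fit the cap-top circle (z 40) and the rim arc (z 26).

```bash
python3 - <<'E'
from h import *
from scipy.optimize import least_squares
c=load("pics/w2.npy"); P=pose(c["s"]); im=c["pixels"][120:240,260:380]
hsv=cv2.cvtColor(im,cv2.COLOR_RGB2HSV)
m=((hsv[...,0]>8)&(hsv[...,0]<35)&(hsv[...,1]>90)&(hsv[...,2]>120)).astype(np.uint8)
cs,_=cv2.findContours(m,cv2.RETR_EXTERNAL,cv2.CHAIN_APPROX_NONE); k=max(cs,key=len).reshape(-1,2)+[260,120]
def fit(px,z,r=None):
    X=atz(c,np.asarray(px,float),z,P)[:,:2]
    if r is None:
        f=least_squares(lambda q:np.hypot(*(X-q[:2]).T)-q[2],[*X.mean(0),28],loss="soft_l1")
    else: f=least_squares(lambda q:np.hypot(*(X-q[:2]).T)-r,X.mean(0)-[0,10],loss="soft_l1")
    return f.x.round(2),np.abs(f.fun).mean().round(2)
print("cap",fit(k,40))
arc=np.array([(117,310),(155,232),(215,180),(290,155),(365,170),(430,215),(470,300)])/5+[260,120]
print("rim",fit(arc,26,30))
kt=np.array([(210,385),(290,305),(370,380),(290,466)])/5+[260,120]; print("knobtop",fit(kt,53))
E
```

```text
cap (array([ 558.58, -139.07,   27.26]), np.float64(0.45))
rim (array([ 560.14, -140.26]), np.float64(0.55))
knobtop (array([ 558.95, -139.74,   12.  ]), np.float64(0.25))
```

```bash
python3 - <<'E'
from h import *
c=load("pics/w2.npy"); I=np.eye(4)
for z in (-20,-13,-5,0,8,15):
    print(z,proj(c,[[-42.5,-11,z],[-42.5,11,z],[42.5,-11,z],[42.5,11,z]],I).round().tolist())
crop(c["pixels"],120,230,250,340,5,"pics/w2f.png")
E
```

```text
-20 [[198.0, 260.0], [204.0, 313.0], [433.0, 260.0], [427.0, 313.0]]
-13 [[204.0, 252.0], [209.0, 303.0], [427.0, 252.0], [422.0, 303.0]]
-5 [[210.0, 244.0], [215.0, 292.0], [421.0, 244.0], [417.0, 292.0]]
0 [[214.0, 239.0], [218.0, 286.0], [418.0, 239.0], [414.0, 286.0]]
8 [[219.0, 232.0], [223.0, 277.0], [413.0, 232.0], [409.0, 277.0]]
15 [[223.0, 226.0], [227.0, 270.0], [409.0, 226.0], [406.0, 270.0]]
```

View pics/w2f.png

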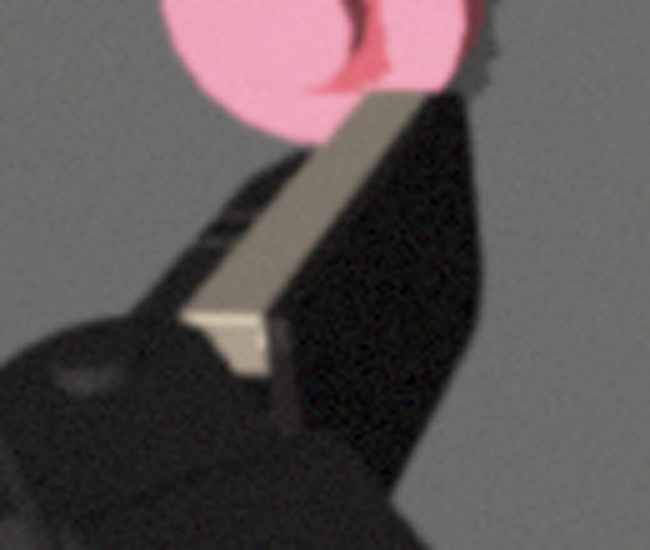

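Open tips project at about 5 mm behind the TCP, so the 8 mm nose length is the shut state. TCP at z ≈ 9 therefore stays clear of the ledge at any opening.

{"fn": "carry_out", "kwargs": {
  "deltas": [
    [0,0,0,0.8,1.3,12,0],
    [0,0,0,0.8,1.3,20,0],
    [0,0,0,0,0,20,0],
    [0,0,0,0,0,20,0],
    [0,0,0,0,0,16,0],
    [0,0,0,0,0,10,0],
    [0,0,0,0,0,5,0],
    [0,0,0,0,0,0,0],
    [0,0,0,0,0,0,0],
    [0,0,0,0,0,0,0],
    [0,0,0,0,0,0,0]
  ]
}}

```text
clock: 4.67
tcp_pos: [560.2, -143.4, 63.4]
eef_rot: [3.141, 0.0, 0.004]
ft_force: [-1.0, -0.5, 0.3]
gripper_width: 1.0
```

```bash
python3 - <<'E'
from plant import ctrl
from h import *
s=ctrl.observe(); print(s["clock"],s["tcp_pos"]); print(pose(s)[:3,:3].round(4)); print(s["ft_force"],s["joint_vel"].round(3))
c=ctrl.camera("wrist"); c["s"]=s; np.save("pics/w3.npy",c); cv2.imwrite("pics/w3.png",c["pixels"][:,:,::-1])
E
```

```text
4.6667 [ 560.18218823 -143.40129073   63.43828964]
[[ 1.0e+00  0.0e+00  2.4e-03]
 [ 0.0e+00 -1.0e+00 -2.0e-04]
 [ 2.4e-03  2.0e-04 -1.0e+00]]
[-1.03090856 -0.52948177  0.27110765] [ 0.001 -0.001  0.001  0.002  0.     0.002  0.002]
```

View pics/w3.png

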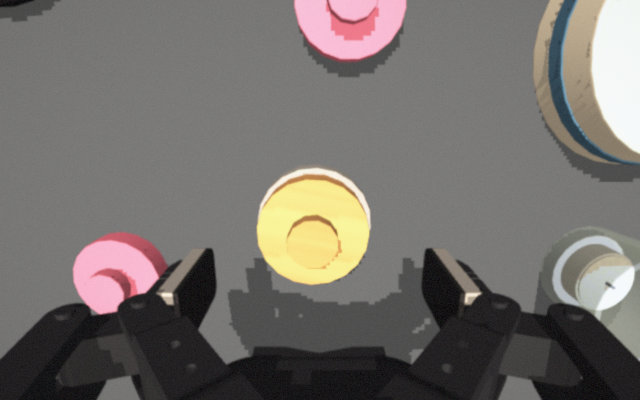

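```bash
cat > capfit.py <<'E'
from h import *
from scipy.optimize import least_squares
def run(f,ztop,box,T=None):
    x0,y0,x1,y1=box
    c=load(f); P=pose(c["s"]) if T is None else T; im=c["pixels"][y0:y1,x0:x1]
    hsv=cv2.cvtColor(im,cv2.COLOR_RGB2HSV)
    m=((hsv[...,0]>8)&(hsv[...,0]<35)&(hsv[...,1]>90)&(hsv[...,2]>120)).astype(np.uint8)
    cs,_=cv2.findContours(m,cv2.RETR_EXTERNAL,cv2.CHAIN_APPROX_NONE); k=max(cs,key=len).reshape(-1,2)+[x0,y0]
    X=atz(c,k.astype(float),ztop,P)[:,:2]
    # use only far (image-top) and side points of the cap top: robust
    f=least_squares(lambda q:np.hypot(*(X-q[:2]).T)-q[2],[*X.mean(0),28],loss="soft_l1")
    return f.x.round(2),np.abs(f.fun).mean().round(2)
if __name__=="__main__":
    print(run("pics/w3.npy",40,(240,150,390,300)))
    c=load("pics/w3.npy"); crop(c["pixels"],245,155,385,295,5,"pics/w3c.png")
E
python3 capfit.py
```

```text
(array([ 558.56, -138.47,   27.43]), np.float64(0.52))
```

View pics/w3c.png

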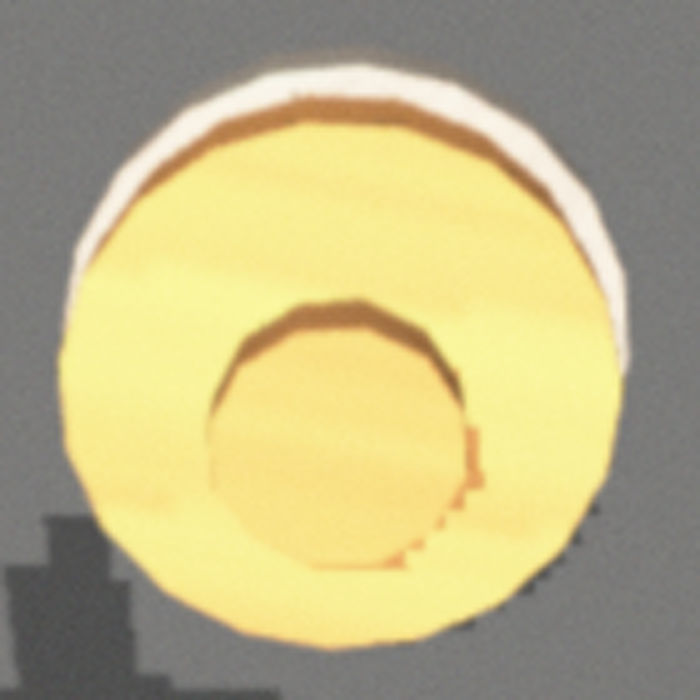

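```bash
python3 - <<'E'
from h import *
from scipy.optimize import least_squares
c=load("pics/w3.npy");P=pose(c["s"])
def fit(px,z,r):
    X=atz(c,np.array(px)/5+[245,155],z,P)[:,:2]
    f=least_squares(lambda q:np.hypot(*(X-q[:2]).T)-r,X.mean(0)-[0,5]); return f.x.round(2),f.fun.round(2)
print("rim",fit([(75,260),(125,175),(190,110),(270,72),(365,65),(455,85),(535,135),(595,205),(628,290)],26,30))
print("cap",fit([(60,360),(72,440),(105,515),(165,588),(245,630),(335,648),(420,638),(500,603),(565,545),(608,470),(622,375),(605,295),(560,215),(490,160),(400,125),(305,124)],40,27.5))
print("knob",fit([(210,465),(240,525),(315,567),(380,565),(462,405),(425,350),(365,328),(300,330),(240,365)],53,12))
E
```

```text
rim (array([ 559.36, -139.88]), array([-0.24, -0.59,  0.06,  0.44,  0.21,  0.13, -0.21, -0.26, -0.24]))
cap (array([ 558.94, -139.42]), array([-0.09, -0.68, -0.76, -0.15, -0.21, -0.03, -0.05, -0.11, -0.23,
       -0.28, -0.41, -0.46, -0.14, -0.3 , -0.19, -0.44]))
knob (array([ 558.97, -139.51]), array([-0.15, -0.22, -0.16, -0.07, -0.38,  0.08, -0.23, -0.08,  0.01]))
```

{"fn": "carry_out", "kwargs": {
  "deltas": [
    [0,0,0,-1,-1.9,0,0],
    [0,0,0,0,-1.8,8,0],
    [0,0,0,0,0,10,0],
    [0,0,0,0,0,10,0],
    [0,0,0,0,0,10,0],
    [0,0,0,0,0,8,0],
    [0,0,0,0,0,5,0],
    [0,0,0,0,0,2,0],
    [0,0,0,0,0,0,0],
    [0,0,0,0,0,0,0],
    [0,0,0,0,0,0,0]
  ]
}}

```text
clock: 5.63
tcp_pos: [558.7, -139.7, 9.7]
eef_rot: [3.141, -0.0, 0.002]
ft_force: [0.0, 0.5, 0.4]
gripper_width: 1.0
```

```bash
python3 - <<'E'
from plant import ctrl
from h import *
s=ctrl.observe(); print(s["clock"],s["tcp_pos"]); print(pose(s)[:3,:3].round(4)); print(s["ft_force"],s["joint_vel"].round(3))
c=ctrl.camera("wrist"); c["s"]=s; np.save("pics/w4.npy",c); cv2.imwrite("pics/w4.png",c["pixels"][:,:,::-1])
E
```

```text
5.6333 [ 558.66036578 -139.73151681    9.72545116]
[[ 1.e+00 -1.e-04  1.e-03]
 [-1.e-04 -1.e+00 -3.e-04]
 [ 1.e-03  3.e-04 -1.e+00]]
[0.00367924 0.45465706 0.40498135] [-0.006 -0.006  0.001 -0.002  0.     0.002 -0.   ]
```

View pics/w4.png

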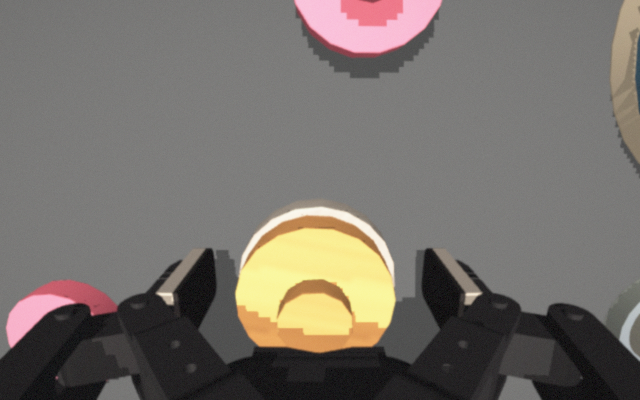

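The lid sits between the open pads, clear on both sides. Closing.

{"fn": "carry_out", "kwargs": {
  "deltas": [
    [0,0,0,0,0,0,30],
    [0,0,0,0,0,0,50],
    [0,0,0,0,0,0,60],
    [0,0,0,0,0,0,70],
    [0,0,0,0,0,0,80],
    [0,0,0,0,0,0,90],
    [0,0,0,0,0,0,120],
    [0,0,0,0,0,0,160],
    [0,0,0,0,0,0,200],
    [0,0,0,0,0,0,200],
    [0,0,0,0,0,0,200]
  ]
}}

```text
clock: 6.6
tcp_pos: [558.2, -139.4, 10.0]
eef_rot: [-3.141, -0.0, 0.0]
ft_force: [-1.7, 0.7, 5.2]
gripper_width: 0.681
```

```bash
python3 - <<'E'
from plant import ctrl
from h import *
s=ctrl.observe(); print(s["clock"],s["tcp_pos"],s["gripper_width"]*85); print(pose(s)[:3,:3].round(4)); print(s["ft_force"],s["joint_vel"].round(3))
c=ctrl.camera("wrist"); c["s"]=s; np.save("pics/w5.npy",c); cv2.imwrite("pics/w5.png",c["pixels"][:,:,::-1])
E
```

```text
6.6 [ 558.23397917 -139.41993788    9.98596932] 57.876020949440644
[[ 1.e+00  1.e-04 -0.e+00]
 [ 1.e-04 -1.e+00  6.e-04]
 [-0.e+00 -6.e-04 -1.e+00]]
[-1.6774709   0.69131744  5.18236864] [-0.001 -0.     0.001  0.    -0.     0.    -0.001]
```

View pics/w5.png

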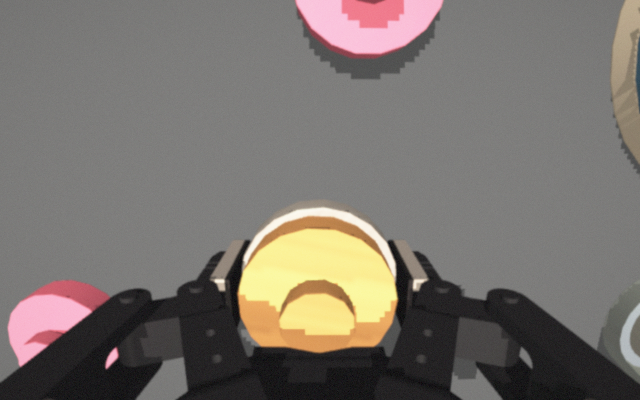

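{"fn": "carry_out", "kwargs": {
  "deltas": [
    [0,0,0,0,0,-1,200],
    [0,0,0,0,0,-2,200],
    [0,0,0,0,0,-3,200],
    [0,0,0,0,0,-2,200],
    [0,0,0,0,0,0,200],
    [0,0,0,0,0,0,200]
  ]
}}

```text
clock: 7.15
tcp_pos: [558.2, -139.5, 17.4]
eef_rot: [3.142, 0.0, 0.0]
ft_force: [-0.1, 0.2, -1.7]
gripper_width: 0.68
```

```bash
python3 - <<'E'
from plant import ctrl
from h import *
s=ctrl.observe(); print(s["clock"],s["tcp_pos"],s["gripper_width"]*85); print(s["ft_force"])
for n in("wrist","scene","side"):
    c=ctrl.camera(n); c["s"]=s; np.save(f"pics/{n}6.npy",c)
    if n=="wrist": cv2.imwrite("pics/w6.png",c["pixels"][:,:,::-1])
    if n=="scene": crop(c["pixels"],190,130,330,250,5,"pics/s6.png")
    if n=="side": crop(c["pixels"],300,180,420,300,5,"pics/d6.png")
E
```

```text
7.15 [ 558.23369093 -139.46419699   17.35339665] 57.81854214953739
[-0.05351165  0.22228747 -1.72981984]
```

View pics/w6.png

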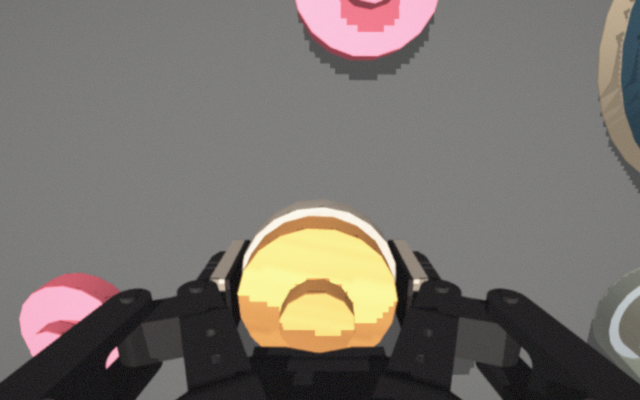

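View pics/s6.png

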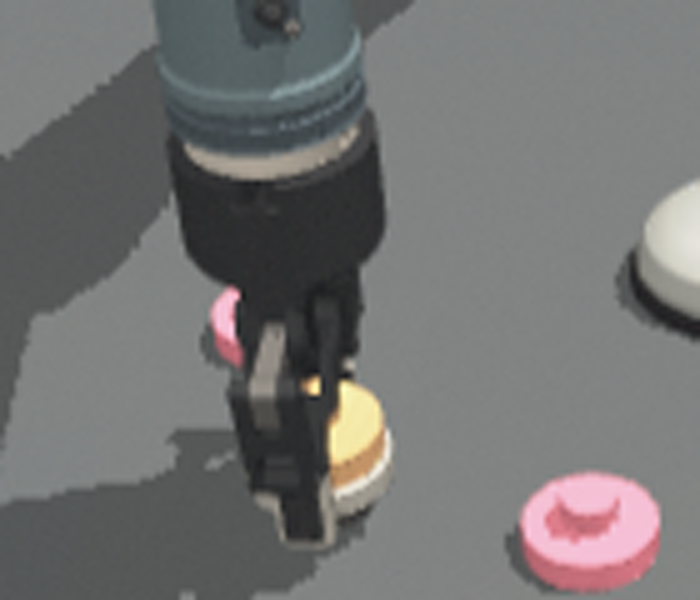

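View pics/d6.png

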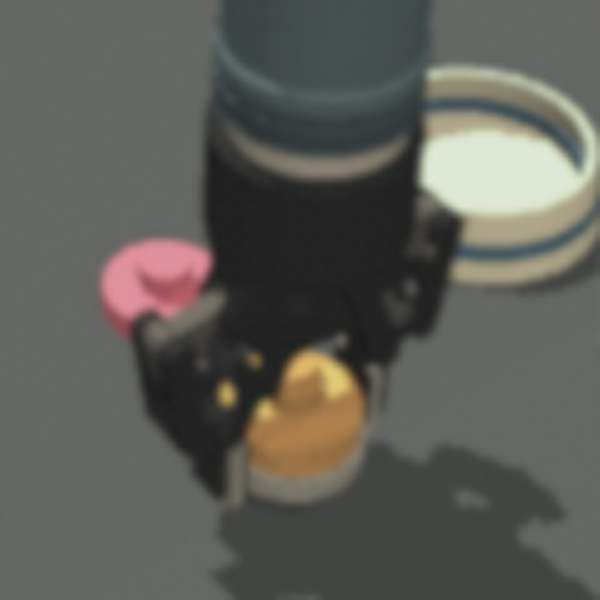

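The wrist view is unchanged relative to the jaws while TCP rose 7.4 mm, and the force is −1.7 N: both lids came up together. Next, the lid's offset in the tool frame.

```bash
python3 - <<'E'
from h import *
c=load("pics/wrist6.npy"); crop(c["pixels"],225,190,415,360,4,"pics/w6c.png")
E
```

```text
(no output)
```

View pics/w6c.png

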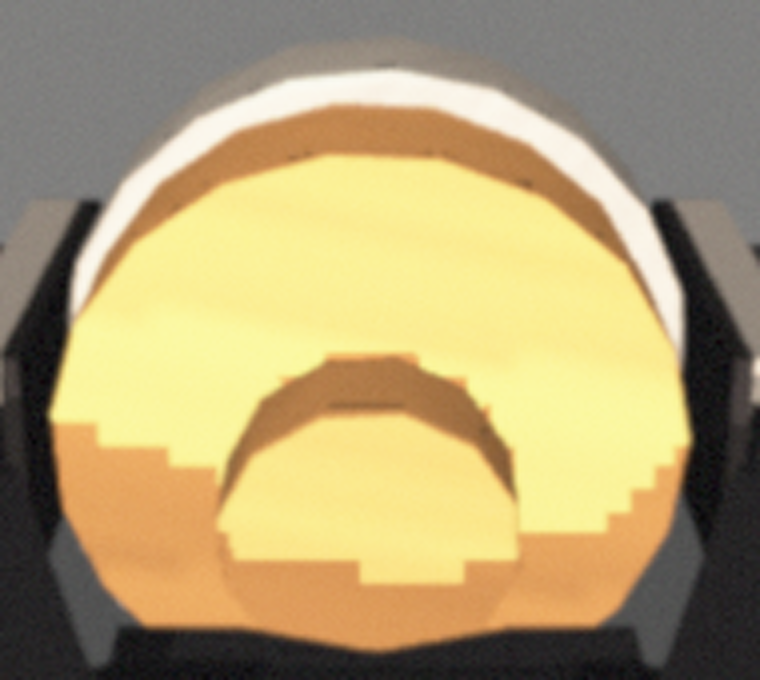

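```bash
cat > tf.py <<'E'
from h import *
from scipy.optimize import least_squares
def fit(c,px,z,r,P=np.eye(4)):
    X=atz(c,np.asarray(px,float),z,P)[:,:2]
    f=least_squares(lambda q:np.hypot(*(X-q[:2]).T)-r,X.mean(0)); return f.x.round(2),f.fun.round(2)
def fit3(c,px,z,r0):
    def g(q):
        X=atz(c,np.asarray(px,float),q[2],np.eye(4))[:,:2]; return np.hypot(*(X-q[:2]).T)-r0
    f=least_squares(g,[0,0,z]); return f.x.round(2),np.abs(f.fun).mean().round(2)
E
python3 - <<'E'
from tf import *
c=load("pics/wrist6.npy")
rim=np.array([(75,265),(125,182),(200,118),(290,80),(395,68),(500,92),(590,150),(650,220),(685,295)])/4+[225,190]
cap=np.array([(50,415),(75,320),(135,240),(225,182),(330,154),(440,157),(530,187),(625,262),(680,370),(692,440),(665,540),(605,625),(60,490),(145,625)])/4+[225,190]
kn=np.array([(218,520),(250,455),(325,413),(405,412),(475,445),(515,505)])/4+[225,190]
for n,p,z,r in(("rim",rim,-16,30),("cap",cap,-30,27.5),("knob",kn,-43,12)):
    print(n,fit(c,p,z,r)); print(fit3(c,p,z,r))
E
```

```text
rim (array([1.21, 0.31]), array([-0.1 , -0.17, -0.05,  0.07,  0.3 ,  0.16, -0.26, -0.27,  0.09]))
(array([  1.23,   0.54, -15.07]), np.float64(0.14))
cap (array([0.92, 0.04]), array([-0.09, -0.03, -0.04, -0.12, -0.14, -0.03, -0.01, -0.19, -0.44,
       -0.11, -0.32, -0.07, -0.39, -0.6 ]))
(array([  0.93,   0.44, -29.1 ]), np.float64(0.12))
knob (array([0.78, 0.03]), array([-0.32, -0.01,  0.11,  0.08, -0.02, -0.31]))
(array([  0.73,   1.99, -39.51]), np.float64(0.02))
```

The lid appears at tool (+1.1, +0.3) mm, while jaw symmetry says about 0 in x. That points to a constant camera bias of about 1 mm in x. It also affects the tin fit, so the relative target is TCP ≈ (500.1, 178.8).

{"fn": "carry_out", "kwargs": {
  "deltas": [
    [0,0,0,0,0,-5,200],
    [0,0,0,0,0,-12,200],
    [0,0,0,0,0,-20,200],
    [0,0,0,0,0,-25,200],
    [0,0,0,0,0,-25,200],
    [0,0,0,0,0,-20,200],
    [0,0,0,0,0,-11,200],
    [0,0,0,0,0,-5,200],
    [0,0,0,-1,-5.3,0,200],
    [0,0,0,-2,-11,0,200],
    [0,0,0,-3,-17,0,200],
    [0,0,0,-4,-22,0,200]
  ]
}}

```text
clock: 8.3
tcp_pos: [546.4, -84.0, 138.7]
eef_rot: [3.141, -0.004, -0.005]
ft_force: [-0.1, 0.5, -2.4]
gripper_width: 0.683
```

{"fn": "carry_out", "kwargs": {
  "deltas": [
    [0,0,0,-5,-27,0,200],
    [0,0,0,-5,-27,0,200],
    [0,0,0,-5,-27,0,200],
    [0,0,0,-5,-27,0,200],
    [0,0,0,-5,-27,0,200],
    [0,0,0,-5,-27,0,200],
    [0,0,0,-5,-27,0,200],
    [0,0,0,-4,-22,0,200],
    [0,0,0,-4,-22,0,200],
    [0,0,0,-3,-17,0,200],
    [0,0,0,-1,-9,0,200],
    [0,0,0,0,-4,0,200]
  ]
}}

```text
clock: 9.3
tcp_pos: [498.9, 181.4, 138.7]
eef_rot: [3.141, 0.007, -0.005]
ft_force: [0.0, 0.4, -1.6]
gripper_width: 0.677
```

{"fn": "carry_out", "kwargs": {
  "deltas": [
    [0,0,0,0,0,0,200],
    [0,0,0,0,0,0,200],
    [0,0,0,0,0,0,200]
  ]
}}

```text
clock: 9.55
tcp_pos: [501.3, 176.9, 140.0]
eef_rot: [3.14, -0.004, -0.001]
ft_force: [0.5, -0.4, -3.2]
gripper_width: 0.681
```

```bash
cat > look.py <<'E'
import sys
from plant import ctrl
from h import *
t=sys.argv[1]
s=ctrl.observe(); print(s["clock"],s["tcp_pos"].round(2),(s["gripper_width"]*85).round(2),s["joint_vel"].round(3)); print(pose(s)[:3,:3].round(4)); print(s["ft_force"].round(2),s["moment"].round(3))
for n in sys.argv[2:]:
    c=ctrl.camera(n); c["s"]=s; np.save(f"pics/{n}{t}.npy",c); cv2.imwrite(f"pics/{n}{t}.png",c["pixels"][:,:,::-1])
E
python3 look.py 7 wrist scene side; python3 - <<'E'
from h import *
crop(load("pics/scene7.npy")["pixels"],360,80,470,240,5,"pics/s7.png")
crop(load("pics/side7.npy")["pixels"],200,90,320,220,5,"pics/d7.png")
E
```

```text
Traceback (most recent call last):
  File "look.py", line 5, in <module>
    s=ctrl.observe(); print(s["clock"],s["tcp_pos"].round(2),(s["gripper_width"]*85).round(2),s["joint_vel"].round(3)); print(pose(s)[:3,:3].round(4)); print(s["ft_force"].round(2),s["moment"].round(3))
                                                             ^^^^^^^^^^^^^^^^^^^^^^^^^^^^^
AttributeError: 'float' object has no attribute 'round'
Traceback (most recent call last):
  File "h.py", line 3, in load
    def load(f): return np.load(f,allow_pickle=True).item()
                        ~~~~~~~^^^^^^^^^^^^^^^^^^^^^
FileNotFoundError: [Errno 2] No such file or directory: 'pics/scene7.npy'
```

{"fn": "carry_out", "kwargs": {
  "deltas": [
    [0,0,0,0,0,0,200],
    [0,0,0,0,0,0,200],
    [0,0,0,0,0,0,200],
    [0,0,0,0,0,0,200]
  ]
}}

```text
clock: 9.88
tcp_pos: [501.3, 178.4, 140.4]
eef_rot: [-3.142, 0.001, -0.0]
ft_force: [0.3, -0.2, -1.8]
gripper_width: 0.678
```

```bash
sed -i 's/(s\["gripper_width"\]\*85).round(2)/round(float(s["gripper_width"])*85,2)/' look.py
python3 look.py 7 wrist scene side; python3 - <<'E'
from h import *
crop(load("pics/scene7.npy")["pixels"],360,80,470,240,3.7,"pics/s7.png")
crop(load("pics/side7.npy")["pixels"],200,90,320,220,4.5,"pics/d7.png")
E
```

```text
9.8833 [501.29 178.36 140.37] 57.63 [-0.004  0.    -0.004 -0.001 -0.003 -0.    -0.   ]
[[ 1.e+00 -9.e-04  1.e-04]
 [-9.e-04 -1.e+00  1.e-04]
 [ 1.e-04 -1.e-04 -1.e+00]]
[ 0.32 -0.23 -1.75] [-0.004 -0.019 -0.042]
```

View pics/wrist7.png

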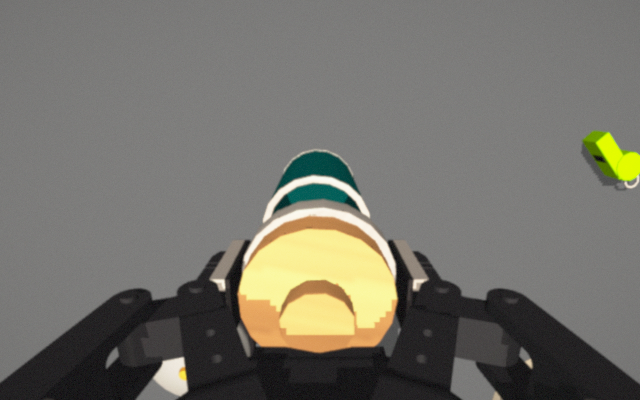

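View pics/s7.png

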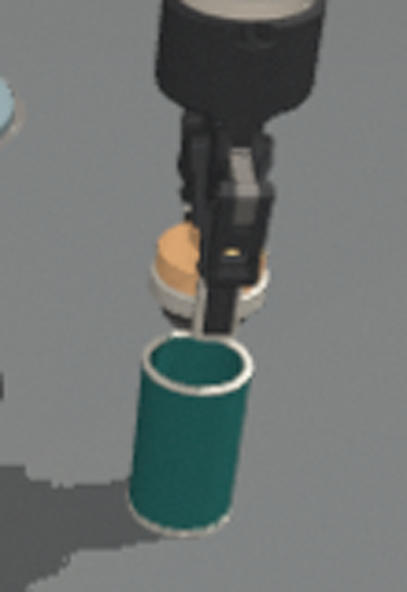

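View pics/d7.png

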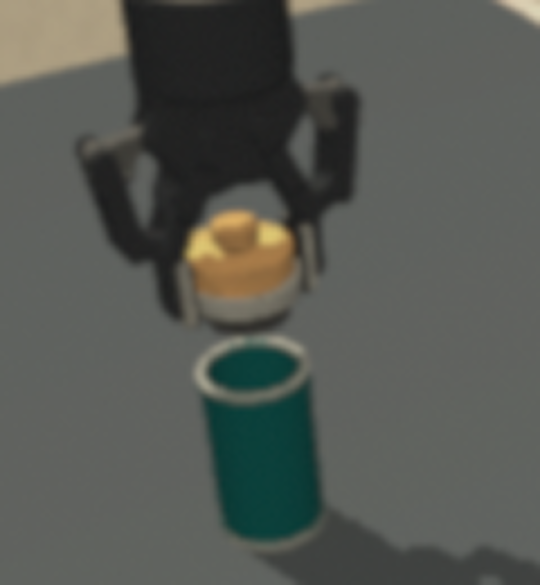

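Lids hang nested above the open tin in all three views. The wrist image shows the tin's far rim (arc peak about (317,177)) beyond the lid's rim. I'll fit both circles in this one image.

```bash
python3 - <<'E'
from h import *
c=load("pics/wrist7.npy"); crop(c["pixels"],225,140,415,290,4,"pics/w7c.png")
E
```

```text
(no output)
```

View pics/w7c.png

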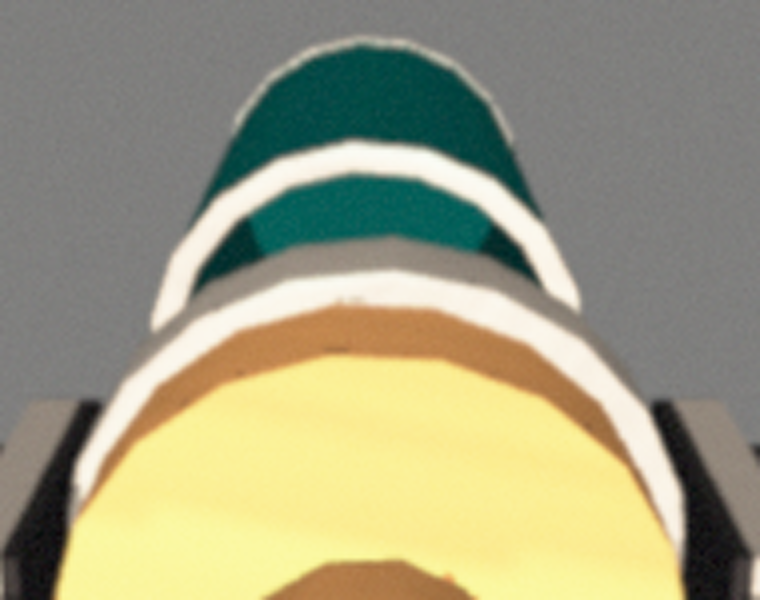

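```bash
python3 - <<'E'
from tf import *
c=load("pics/wrist7.npy"); o=np.array([225,140])
P={"tin outer":([(152,330),(172,260),(220,193),(285,152),(355,139),(435,147),(510,187),(560,250),(580,305)],40.4,29),
"tin inner":([(200,270),(245,218),(300,185),(360,172),(430,182),(490,208),(530,255)],40.4,25.5),
"lid rim top":([(75,465),(125,382),(200,318),(290,280),(395,268),(500,292),(590,350),(650,420),(685,495)],-16,30),
"lid rim bot":([(200,292),(300,248),(390,236),(480,250),(570,310),(640,395)],-4,30)}
for n,(p,z,r) in P.items(): 
    print(n,fit(c,np.array(p)/4+o,z,r),fit3(c,np.array(p)/4+o,z,r))
E
```

```text
tin outer (array([ 0.36, -0.71]), array([-0.13, -0.34, -0.02,  0.21, -0.05,  0.15,  0.08, -0.23, -0.27])) (array([ 0.33, -0.37, 42.45]), np.float64(0.1))
tin inner (array([0.74, 0.24]), array([ 0.08, -0.14, -0.01,  0.06, -0.13,  0.34, -0.22])) (array([ 0.73,  0.32, 40.78]), np.float64(0.14))
lid rim top (array([1.21, 0.31]), array([-0.1 , -0.17, -0.05,  0.07,  0.3 ,  0.16, -0.26, -0.27,  0.09])) (array([  1.23,   0.54, -15.07]), np.float64(0.14))
lid rim bot (array([1.23, 0.68]), array([-0.17, -0.19,  0.17,  0.49, -0.35, -0.1 ])) (array([ 1.47,  1.64, -0.29]), np.float64(0.2))
```

{"fn": "carry_out", "kwargs": {
  "deltas": [
    [0,0,0,-0.9,-0.6,3,200],
    [0,0,0,0,0,6,200],
    [0,0,0,0,0,7,200],
    [0,0,0,0,0,5,200],
    [0,0,0,0,0,3,200],
    [0,0,0,0,0,0,200],
    [0,0,0,0,0,0,200],
    [0,0,0,0,0,0,200],
    [0,0,0,0,0,0,200]
  ]
}}

```text
clock: 10.78
tcp_pos: [500.6, 179.5, 116.6]
eef_rot: [-3.141, 0.0, -0.001]
ft_force: [-0.2, -0.4, -2.3]
gripper_width: 0.673
```

```bash

python3 look.py 8 wrist side; python3 - <<'E'
from h import *
crop(load("pics/wrist8.npy")["pixels"],225,140,415,290,4,"pics/w8c.png")
crop(load("pics/side8.npy")["pixels"],200,90,320,220,4.5,"pics/d8.png")
E
```

```text
10.7833 [500.59 179.53 116.57] 57.18 [-0.    -0.003  0.001 -0.001  0.     0.002 -0.001]
[[ 1.e+00 -0.e+00  7.e-04]
 [-0.e+00 -1.e+00  3.e-04]
 [ 7.e-04 -3.e-04 -1.e+00]]
[-0.22 -0.44 -2.28] [0.013 0.009 0.015]
```

View pics/w8c.png

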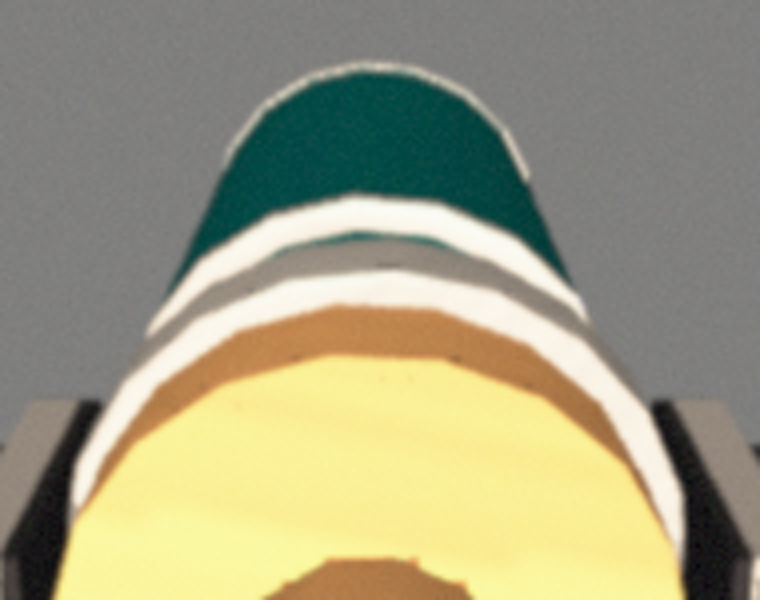

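View pics/d8.png

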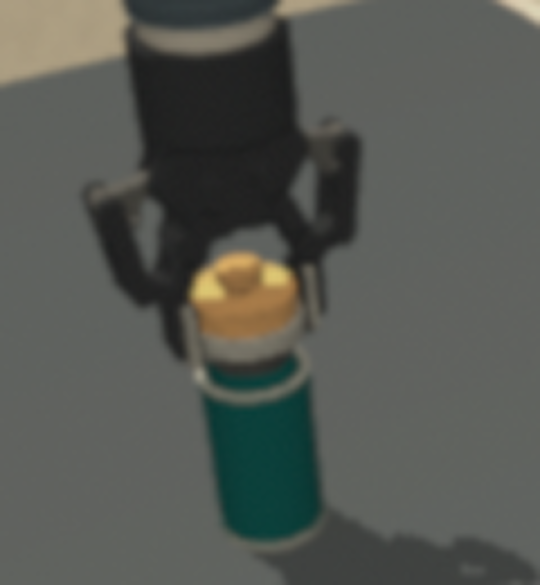

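```bash
python3 - <<'E'
from tf import *
c=load("pics/wrist8.npy"); o=np.array([225,140])
P={"tin outer":([(148,330),(192,265),(270,214),(360,193),(448,205),(520,240),(585,305)],16.6,29),
"lid rim top":([(75,465),(125,382),(200,318),(290,280),(395,268),(500,292),(590,350),(650,420),(685,495)],-16,30)}
for n,(p,z,r) in P.items(): 
    print(n,fit(c,np.array(p)/4+o,z,r),fit3(c,np.array(p)/4+o,z,r))
# pads inner edges: gap midpoint in tool x
for z in (-5,0,5,8): print(z,((proj(c,[[-30,-11,z],[30,-11,z],[-30,11,z],[30,11,z]],np.eye(4))-o)*4).round().tolist())
E
```

```text
tin outer (array([1.  , 0.56]), array([-0.18,  0.08,  0.04,  0.13, -0.04, -0.12, -0.01])) (array([ 0.97,  0.84, 17.89]), np.float64(0.08))
lid rim top (array([1.21, 0.31]), array([-0.1 , -0.17, -0.05,  0.07,  0.3 ,  0.16, -0.26, -0.27,  0.09])) (array([  1.23,   0.54, -15.06]), np.float64(0.14))
-5 [[63.0, 415.0], [662.0, 416.0], [77.0, 609.0], [649.0, 610.0]]
0 [[74.0, 396.0], [652.0, 397.0], [86.0, 585.0], [641.0, 585.0]]
5 [[83.0, 378.0], [643.0, 379.0], [95.0, 562.0], [633.0, 562.0]]
8 [[89.0, 368.0], [638.0, 368.0], [100.0, 549.0], [628.0, 549.0]]
```

In this one image the tin is at (1.0, 0.6) and the lid at (1.2, 0.3) in tool coordinates, so they are aligned within about 0.3 mm. Lowering slowly.

{"fn": "carry_out", "kwargs": {
  "deltas": [
    [0,0,0,-0.2,0,2,200],
    [0,0,0,0,0.2,2,200],
    [0,0,0,0,0,2,200],
    [0,0,0,0,0,1.5,200],
    [0,0,0,0,0,1.5,200],
    [0,0,0,0,0,0,200],
    [0,0,0,0,0,0,200]
  ]
}}

```text
clock: 11.47
tcp_pos: [499.9, 179.2, 107.1]
eef_rot: [3.141, 0.0, -0.001]
ft_force: [-0.3, 0.3, -1.6]
gripper_width: 0.676
```

{"fn": "carry_out", "kwargs": {
  "deltas": [
    [0,0,0,0,0,1,200],
    [0,0,0,0,0,1,200],
    [0,0,0,0,0,1,200],
    [0,0,0,0,0,1,200],
    [0,0,0,0,0,0,200],
    [0,0,0,0,0,0,200]
  ]
}}

```text
clock: 11.97
tcp_pos: [500.0, 179.2, 103.2]
eef_rot: [3.141, 0.0, -0.0]
ft_force: [0.3, 0.4, -1.2]
gripper_width: 0.676
```

Plug has entered with no contact force. Continuing.

{"fn": "carry_out", "kwargs": {
  "deltas": [
    [0,0,0,0,0,1,200],
    [0,0,0,0,0,1,200],
    [0,0,0,0,0,1,200],
    [0,0,0,0,0,1,200],
    [0,0,0,0,0,0,200],
    [0,0,0,0,0,0,200]
  ]
}}

```text
clock: 12.47
tcp_pos: [500.0, 179.2, 99.2]
eef_rot: [3.141, 0.0, -0.0]
ft_force: [0.2, -0.4, -2.5]
gripper_width: 0.679
```

{"fn": "carry_out", "kwargs": {
  "deltas": [
    [0,0,0,0,0,1,200],
    [0,0,0,0,0,0.7,200],
    [0,0,0,0,0,0.5,200],
    [0,0,0,0,0,0,200],
    [0,0,0,0,0,0,200]
  ]
}}

```text
clock: 12.88
tcp_pos: [500.0, 179.2, 97.0]
eef_rot: [3.141, 0.0, -0.0]
ft_force: [0.3, -0.5, -2.3]
gripper_width: 0.677
```

{"fn": "carry_out", "kwargs": {
  "deltas": [
    [0,0,0,0,0,0.5,200],
    [0,0,0,0,0,0.5,200],
    [0,0,0,0,0,0,200],
    [0,0,0,0,0,0,200]
  ]
}}

```text
clock: 13.22
tcp_pos: [500.0, 179.2, 96.0]
eef_rot: [3.142, 0.0, -0.0]
ft_force: [-0.5, 0.3, -0.9]
gripper_width: 0.681
```

{"fn": "carry_out", "kwargs": {
  "deltas": [
    [0,0,0,0,0,0.5,200],
    [0,0,0,0,0,0,200],
    [0,0,0,0,0,0,200]
  ]
}}

```text
clock: 13.47
tcp_pos: [500.1, 179.3, 96.0]
eef_rot: [-3.141, -0.0, 0.0]
ft_force: [-1.2, -0.8, 4.3]
gripper_width: 0.679
```

Seated: TCP stopped at 96.0, as predicted, and the force rose to +4 N. A look before letting go.

```bash

python3 look.py 9 wrist side; python3 - <<'E'
from h import *
crop(load("pics/wrist9.npy")["pixels"],225,140,415,290,4,"pics/w9c.png")
crop(load("pics/side9.npy")["pixels"],200,90,320,220,4.5,"pics/d9.png")
E
```

```text
13.4667 [500.07 179.3   95.99] 57.74 [-0.    -0.001 -0.001  0.001  0.001 -0.002  0.   ]
[[ 1.e+00  0.e+00 -2.e-04]
 [ 0.e+00 -1.e+00  3.e-04]
 [-2.e-04 -3.e-04 -1.e+00]]
[-1.19 -0.78  4.29] [-0.109  0.401 -0.025]
```

View pics/w9c.png

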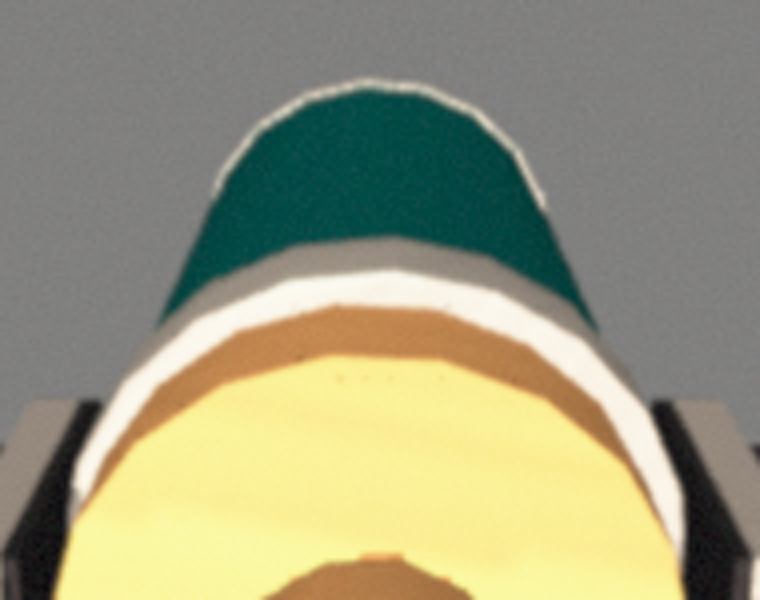

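View pics/d9.png

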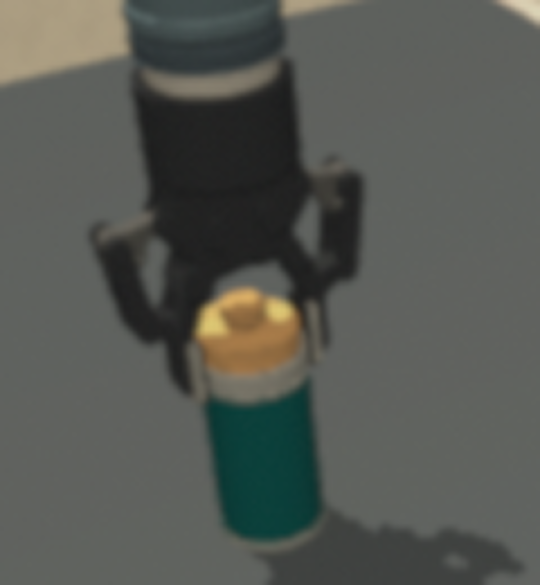

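Rim is flush on the tin, no gap in either view. Opening slowly.

{"fn": "carry_out", "kwargs": {
  "deltas": [
    [0,0,0,0,0,0,80],
    [0,0,0,0,0,0,75],
    [0,0,0,0,0,0,70],
    [0,0,0,0,0,0,65],
    [0,0,0,0,0,0,60],
    [0,0,0,0,0,0,50],
    [0,0,0,0,0,0,40],
    [0,0,0,0,0,0,30],
    [0,0,0,0,0,0,30],
    [0,0,0,0,0,0,30],
    [0,0,0,0,0,0,30],
    [0,0,0,0,0,0,30]
  ]
}}

```text
clock: 14.57
tcp_pos: [500.0, 179.2, 95.6]
eef_rot: [-3.142, 0.0, 0.0]
ft_force: [-0.0, -0.2, -0.4]
gripper_width: 0.881
```

```bash

python3 look.py 10 wrist side scene; python3 - <<'E'
from h import *
crop(load("pics/side10.npy")["pixels"],200,90,320,220,4.5,"pics/d10.png")
E
```

```text
14.5667 [500.   179.24  95.56] 74.91 [-0.001  0.001  0.     0.     0.    -0.003 -0.   ]
[[ 1.e+00 -0.e+00 -1.e-04]
 [-0.e+00 -1.e+00  0.e+00]
 [-1.e-04 -0.e+00 -1.e+00]]
[-0.05 -0.21 -0.45] [ 0.017  0.009 -0.013]
```

View pics/wrist10.png

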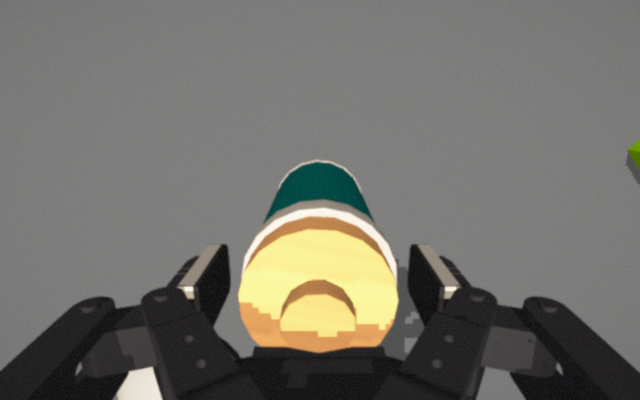

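View pics/d10.png

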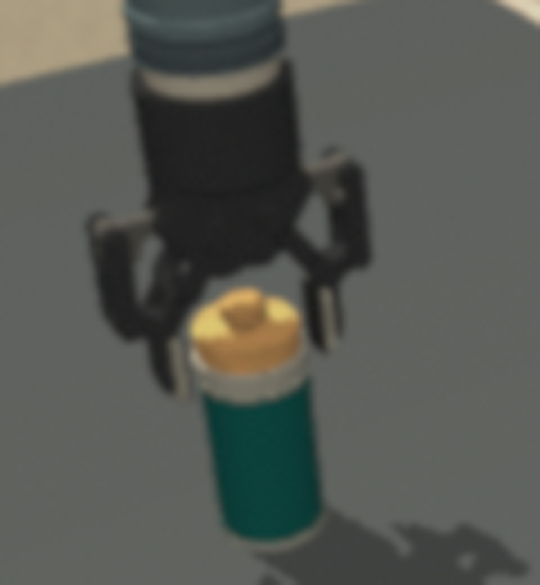

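Released: the pads are clear of the rim and the force is about zero. Rising, pre-closing the jaws and looking again.

{"fn": "carry_out", "kwargs": {
  "deltas": [
    [0,0,0,0,0,-4,30],
    [0,0,0,0,0,-10,30],
    [0,0,0,0,0,-16,30],
    [0,0,0,0,0,-22,30],
    [0,0,0,0,0,-22,30],
    [0,0,0,0,0,-16,80],
    [0,0,0,0,0,-10,130],
    [0,0,0,0,0,-4,130],
    [0,0,0,0,0,0,130],
    [0,0,0,0,0,0,130],
    [0,0,0,0,0,0,130],
    [0,0,0,0,0,0,130]
  ]
}}

```text
clock: 15.72
tcp_pos: [499.1, 178.9, 198.3]
eef_rot: [3.14, 0.0, -0.003]
ft_force: [-0.3, 0.6, -0.6]
gripper_width: 0.489
```

```bash

python3 look.py 11 wrist; python3 - <<'E'
from h import *
crop(load("pics/wrist11.npy")["pixels"],250,150,390,300,4,"pics/w11c.png")
E
```

```text
15.7167 [499.13 178.91 198.33] 41.59 [-0.     0.003 -0.    -0.005  0.001  0.002  0.001]
[[ 1.0e+00  1.0e-04 -2.1e-03]
 [ 1.0e-04 -1.0e+00 -1.5e-03]
 [-2.1e-03  1.5e-03 -1.0e+00]]
[-0.27  0.64 -0.61] [ 0.015 -0.005 -0.007]
```

View pics/wrist11.png

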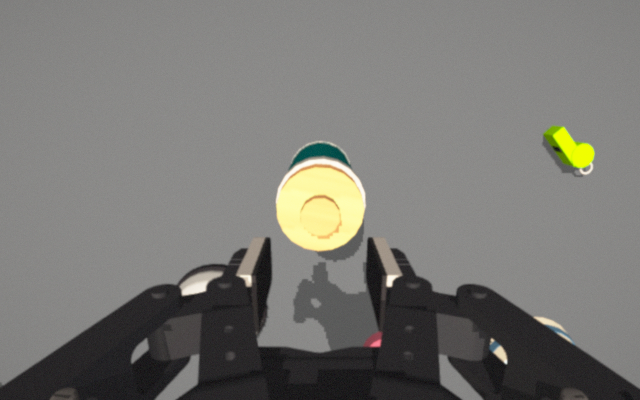

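View pics/w11c.png

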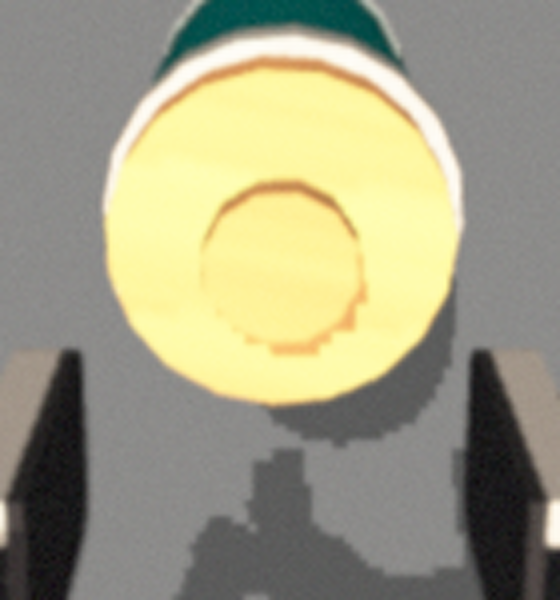

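```bash
python3 - <<'E'
from tf import *
c=load("pics/wrist11.npy"); o=np.array([250,150])
T=pose(c["s"]); T[:3,3]=0  # orientation only
P={"knob":([(203,265),(210,235),(240,205),(290,190),(330,202),(358,240),(362,270),(215,305)],-59.3,12),
"cap":([(105,215),(108,265),(150,345),(215,390),(285,404),(360,390),(420,345),(455,280),(460,230),(450,180),(410,120),(365,88),(200,88),(145,125)],-72.3,27.5),
"rim":([(105,195),(125,125),(160,80),(215,42),(290,28),(360,42),(410,80),(445,135),(462,190)],-86.3,30)}
for n,(p,z,r) in P.items(): print(n,fit(c,np.array(p)/4+o,z,r,T))
E
```

```text
knob (array([2.44, 0.1 ]), array([-0.16, -0.05, -0.34,  0.07,  0.2 , -0.33, -0.57, -0.42]))
cap (array([2.32, 0.09]), array([ 0.34,  0.06, -0.29, -0.29, -0.11,  0.35,  0.27,  0.19,  0.03,
        0.01, -0.17, -0.21, -0.14,  0.52]))
rim (array([2.51, 0.92]), array([-0.5 , -0.45, -0.39,  0.17,  0.36,  0.61, -0.13, -0.83, -0.51]))
```

{"fn": "carry_out", "kwargs": {
  "deltas": [
    [0,0,0,0.6,0,4,130],
    [0,0,0,0.5,0,9,130],
    [0,0,0,0,0,12,130],
    [0,0,0,0,0,11,130],
    [0,0,0,0,0,8,130],
    [0,0,0,0,0,4,130],
    [0,0,0,0,0,0,130],
    [0,0,0,0,0,0,130],
    [0,0,0,0,0,0,130],
    [0,0,0,0,0,0,130]
  ]
}}

```text
clock: 16.6
tcp_pos: [501.7, 179.4, 152.2]
eef_rot: [-3.141, 0.0, -0.002]
ft_force: [-0.8, 0.4, 0.8]
gripper_width: 0.487
```

```bash

python3 look.py 12 wrist side; python3 - <<'E'
from h import *
crop(load("pics/wrist12.npy")["pixels"],220,190,420,340,4,"pics/w12c.png")
crop(load("pics/side12.npy")["pixels"],200,90,320,220,4.5,"pics/d12.png")
E
```

```text
16.6 [501.71 179.43 152.2 ] 41.4 [ 0.    -0.001  0.    -0.001  0.     0.001  0.   ]
[[ 1.0e+00 -0.0e+00  1.2e-03]
 [-0.0e+00 -1.0e+00  7.0e-04]
 [ 1.2e-03 -7.0e-04 -1.0e+00]]
[-0.8   0.37  0.83] [-0.022 -0.051 -0.011]
```

View pics/w12c.png

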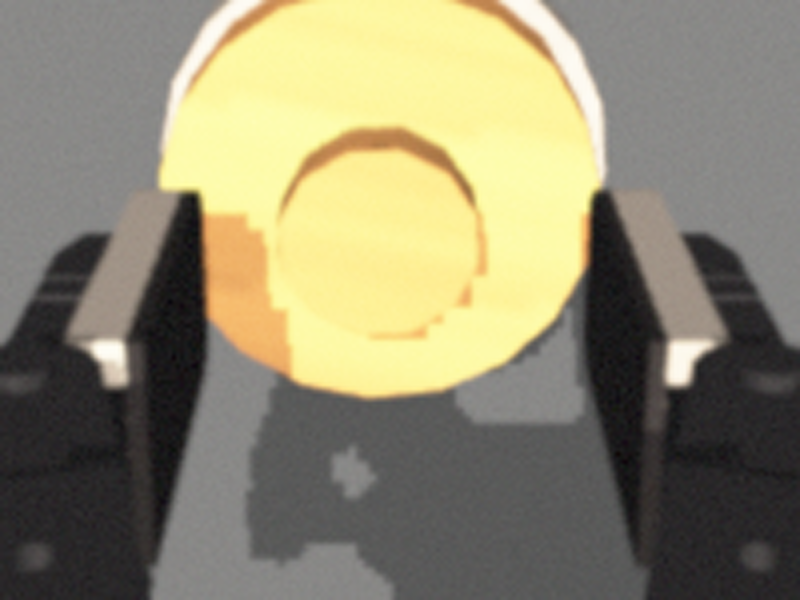

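View pics/d12.png

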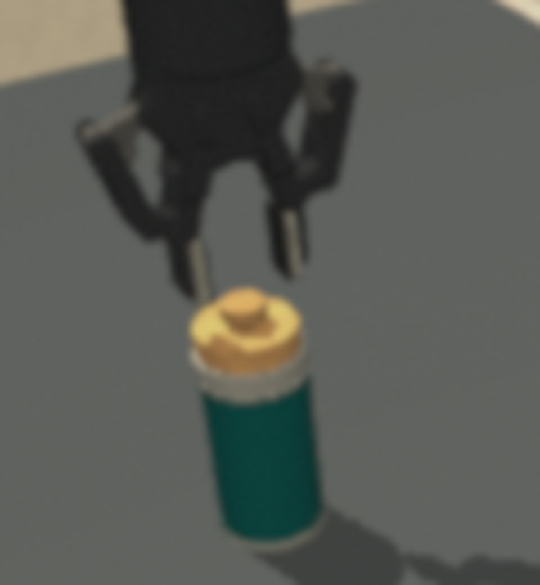

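```bash
python3 - <<'E'
from tf import *
c=load("pics/wrist12.npy"); o=np.array([220,190])
print(fit(c,np.array([(278,235),(300,185),(350,152),(410,152),(470,195),(482,235),(370,337),(310,313)])/4+o,13.2,12))
# pads: front-corner pixels at tip
for z in (3,5,7):
  print(z,((proj(c,[[-20.7,-11,z],[20.7,-11,z],[-20.7,11,z],[20.7,11,z]],np.eye(4))-o)*4).round().tolist())
E
```

```text
(array([-0.36,  0.51]), array([-0.16, -0.2 , -0.04, -0.07, -0.08, -0.33, -0.27, -0.1 ]))
3 [[187.0, 186.0], [579.0, 186.0], [195.0, 372.0], [572.0, 372.0]]
5 [[190.0, 179.0], [577.0, 179.0], [198.0, 362.0], [569.0, 363.0]]
7 [[192.0, 172.0], [574.0, 172.0], [200.0, 354.0], [567.0, 354.0]]
```

{"fn": "carry_out", "kwargs": {
  "deltas": [
    [0,0,0,-0.8,0,1,130],
    [0,0,0,-0.7,0,3,130],
    [0,0,0,0,0,4,130],
    [0,0,0,0,0,4,130],
    [0,0,0,0,0,3,130],
    [0,0,0,0,0,1.5,130],
    [0,0,0,0,0,0,130],
    [0,0,0,0,0,0,130],
    [0,0,0,0,0,0,130]
  ]
}}

```text
clock: 17.45
tcp_pos: [499.8, 179.2, 135.1]
eef_rot: [3.142, -0.0, 0.0]
ft_force: [-0.6, 0.7, -0.4]
gripper_width: 0.487
```

```bash

python3 look.py 13 wrist; python3 - <<'E'
from h import *
crop(load("pics/wrist13.npy")["pixels"],220,190,420,340,4,"pics/w13c.png")
E
```

```text
17.45 [499.8  179.22 135.13] 41.36 [-0.    -0.002 -0.    -0.002  0.001 -0.001  0.   ]
[[ 1.e+00 -1.e-04  2.e-04]
 [-1.e-04 -1.e+00 -0.e+00]
 [ 2.e-04  0.e+00 -1.e+00]]
[-0.58  0.66 -0.4 ] [-0.003 -0.01   0.056]
```

View pics/w13c.png

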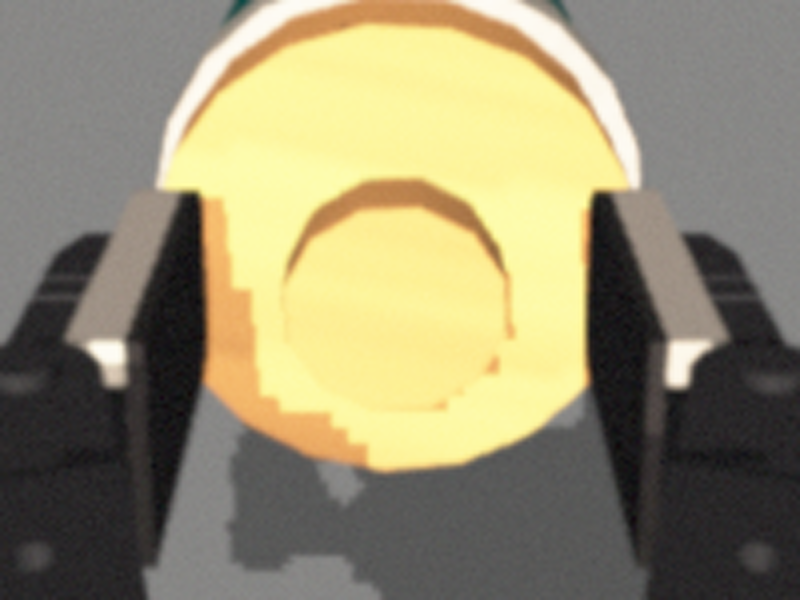

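Knob is midway between the pads (396 vs 397 in the crop). Closing gently.

{"fn": "carry_out", "kwargs": {
  "deltas": [
    [0,0,0,0,0,0,145],
    [0,0,0,0,0,0,160],
    [0,0,0,0,0,0,170],
    [0,0,0,0,0,0,178],
    [0,0,0,0,0,0,185],
    [0,0,0,0,0,0,190],
    [0,0,0,0,0,0,200],
    [0,0,0,0,0,0,225],
    [0,0,0,0,0,0,250],
    [0,0,0,0,0,0,250],
    [0,0,0,0,0,0,250]
  ]
}}

```text
clock: 18.42
tcp_pos: [500.0, 179.4, 135.5]
eef_rot: [-3.141, -0.0, -0.001]
ft_force: [-0.5, -0.7, 4.6]
gripper_width: 0.245
```

```bash

python3 look.py 14 wrist side; python3 - <<'E'
from h import *
crop(load("pics/wrist14.npy")["pixels"],220,190,420,340,4,"pics/w14c.png")
crop(load("pics/side14.npy")["pixels"],200,90,320,220,4.5,"pics/d14.png")
E
```

```text
18.4167 [499.96 179.36 135.47] 20.83 [-0.    -0.     0.002  0.001  0.001  0.    -0.001]
[[ 1.e+00  0.e+00  6.e-04]
 [ 0.e+00 -1.e+00  4.e-04]
 [ 6.e-04 -4.e-04 -1.e+00]]
[-0.5  -0.71  4.56] [-0.073  0.087 -0.024]
```

View pics/w14c.png

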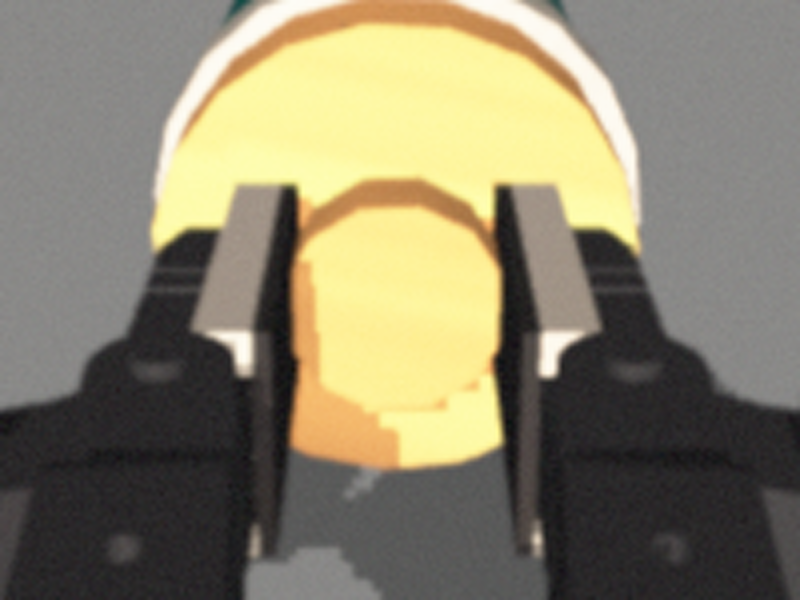

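View pics/d14.png

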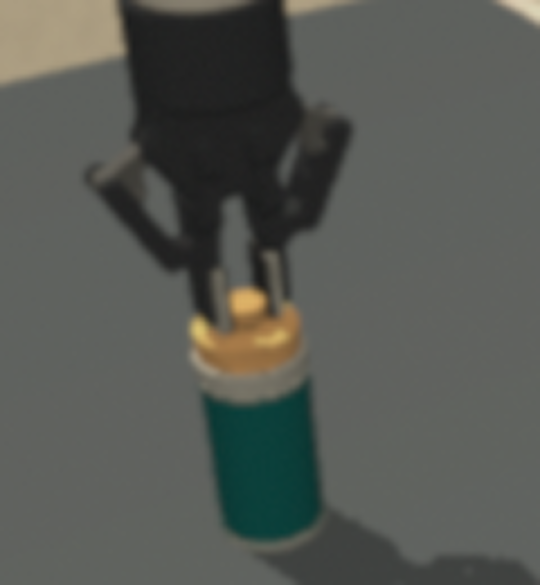

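Knob gripped (stopped at 0.245). Lifting straight up, slowly until off the 8 mm boss.

{"fn": "carry_out", "kwargs": {
  "deltas": [
    [0,0,0,0,0,-0.7,250],
    [0,0,0,0,0,-1,250],
    [0,0,0,0,0,-1.3,250],
    [0,0,0,0,0,-1.5,250],
    [0,0,0,0,0,-1.5,250],
    [0,0,0,0,0,-1.5,250],
    [0,0,0,0,0,-1.5,250],
    [0,0,0,0,0,-1.5,250],
    [0,0,0,0,0,-2,250],
    [0,0,0,0,0,-2.5,250],
    [0,0,0,0,0,-2,250],
    [0,0,0,0,0,-1,250]
  ]
}}

```text
clock: 19.52
tcp_pos: [499.9, 179.3, 153.5]
eef_rot: [-3.141, 0.0, -0.001]
ft_force: [0.2, -1.3, -1.6]
gripper_width: 0.247
```

```bash

python3 look.py 15 side scene; python3 - <<'E'
from h import *
crop(load("pics/scene15.npy")["pixels"],360,80,470,240,3.7,"pics/s15.png")
crop(load("pics/side15.npy")["pixels"],200,90,320,220,4.5,"pics/d15.png")
E
```

```text
19.5167 [499.9  179.32 153.54] 21.01 [-0.006 -0.017  0.006 -0.005  0.012  0.021 -0.009]
[[ 1.e+00 -0.e+00  6.e-04]
 [-0.e+00 -1.e+00  4.e-04]
 [ 6.e-04 -4.e-04 -1.e+00]]
[ 0.17 -1.28 -1.6 ] [-0.031  0.001 -0.019]
```

View pics/s15.png

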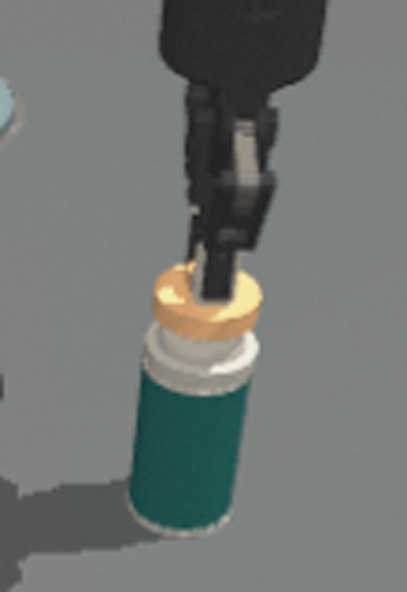

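View pics/d15.png

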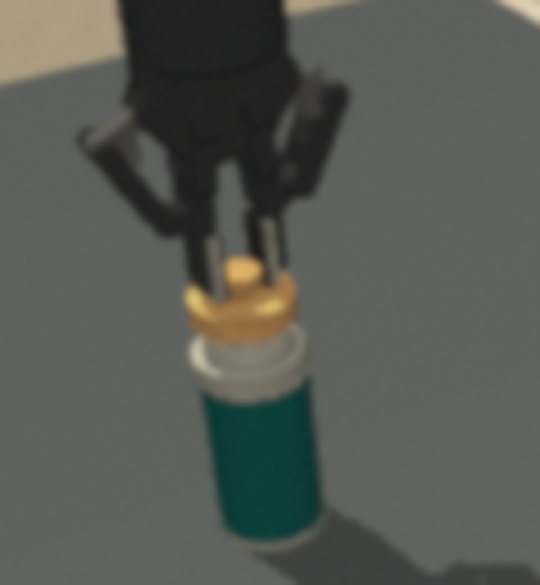

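The outer lid is coming up alone; inner lid with its boss stays flush on the tin. Raising to about 100 mm.

{"fn": "carry_out", "kwargs": {
  "deltas": [
    [0,0,0,0,0,-3,250],
    [0,0,0,0,0,-6,250],
    [0,0,0,0,0,-10,250],
    [0,0,0,0,0,-13,250],
    [0,0,0,0,0,-14,250],
    [0,0,0,0,0,-14,250],
    [0,0,0,0,0,-10,250],
    [0,0,0,0,0,-7,250],
    [0,0,0,0,0,-4,250],
    [0,0,0,0,0,-1,250],
    [0,0,0,0,0,0,250],
    [0,0,0,0,0,0,250]
  ]
}}

```text
clock: 20.62
tcp_pos: [499.1, 179.1, 234.4]
eef_rot: [3.141, 0.0, -0.002]
ft_force: [0.4, -0.3, -1.4]
gripper_width: 0.247
```

{"fn": "carry_out", "kwargs": {
  "deltas": [
    [0,0,0,0,0,0,250],
    [0,0,0,0,0,0,250],
    [0,0,0,0,0,0,250],
    [0,0,0,0,0,0,250],
    [0,0,0,0,0,0,250],
    [0,0,0,0,0,0,250]
  ]
}}

```text
clock: 21.12
tcp_pos: [499.6, 179.2, 235.0]
eef_rot: [3.141, -0.0, -0.0]
ft_force: [-0.2, -0.5, -0.7]
gripper_width: 0.246
```

```bash

python3 look.py 16 side scene wrist; python3 - <<'E'
from h import *
from tf import *
a=load("pics/scene0.npy");b=load("pics/scene16.npy")
crop(load("pics/side16.npy")["pixels"],190,60,330,220,3.7,"pics/d16.png")
E
```

```text
21.1167 [499.63 179.21 234.99] 20.93 [-0.001 -0.002  0.002  0.001  0.001  0.     0.001]
[[ 1.e+00 -0.e+00 -1.e-04]
 [-0.e+00 -1.e+00 -1.e-04]
 [-1.e-04  1.e-04 -1.e+00]]
[-0.21 -0.53 -0.74] [ 0.024 -0.047 -0.025]
```

View pics/scene16.png

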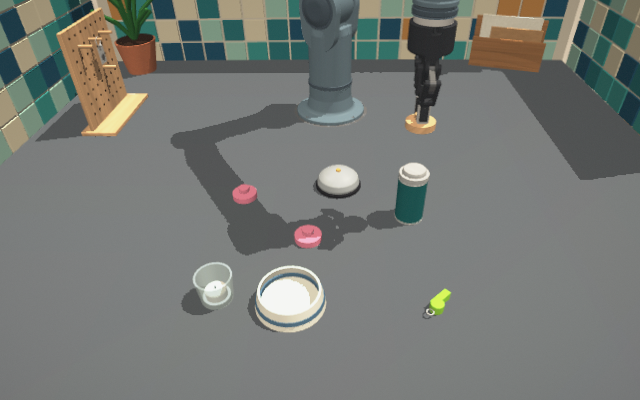

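View pics/d16.png

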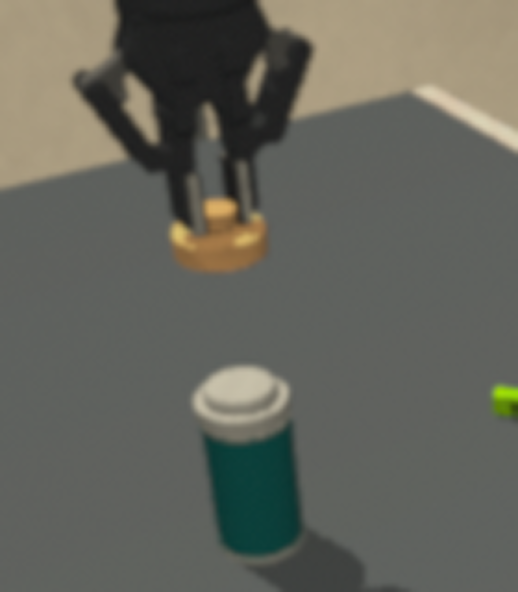

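View pics/wrist16.png

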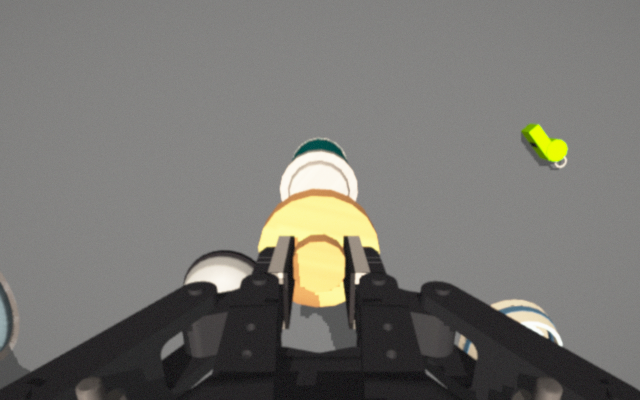

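The outer lid is held upright by the knob, 99.5 mm up (scene (421,124)). The inner lid sits flush on the tin (scene (413,175)). Tin, dish, tealight holder, whistle and chime are at the same pixels as in the first picture. The arm is still, so I'm handing in.

```bash
python3 -c "
from plant import ctrl
print(ctrl.sign_off())"
```

```text
the job is handed in; nothing more can be done
None
```

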